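# Bring the hand microscope from its slanted holder to the reference block

### The arm

A 6-joint arm with a two-finger parallel gripper is mounted at the origin on a cart in front of the work surface, level with it; the furniture and walls round the work are solid. World frame = base frame: x ahead of the robot, y to its left, z up, the work surface at z = 0. Lengths are in mm, angles in degrees, forces in N, time in s.
With the tool pointing down it reaches from about 300 to 850 mm from the base axis. Payload 4.2 kg.
Tool frame: the origin (TCP) lies midway between the tips of the shut fingers; the grasp point (between the pads) lies pinch_z behind it (pinch_z is the distance from the TCP to the grasp point, in mm); z points along the fingers, y is the line along which they close (so a half turn about z gives the same grasp; the last joint's range is limited). The gripper opens to 91 mm and grips with 3 to 60 N. Pads are 32 mm wide; open, the fingers measure 118 mm over their backs; the gripper's body (76 mm by 178 mm) begins 60 mm behind the grasp point.
Start: joints at [66.062, 18.312, 89.639, -0, 72.044, -1.146], TCP at [222.754, 530.117, 213.976] pointing down, gripper open.
Joint ranges: [-177.97, 177.97], [-48.28, 115.42], [12.27, 149.76], [-77.06, 257.06], [2.81, 150.46], [-146.56, 146.56]. Speed limits (degrees/s): [147.25, 147.25, 180, 180, 180, 180].

### API

Orientations are given as [roll, pitch, yaw] about the fixed x, y, z axes, in that order (R = Rz(yaw) Ry(pitch) Rx(roll)).
In Python, from workcell import state, grab_frame, job_done, masks_of, landmark_of, pinch_z gives the robot as it stands. The module is installed in compiled form; this text tells all that it offers.
- The arm moves only by the tool move_arm, never from a script. Its argument "plan" is a list of rows, each an object of numbers: "x", "y", "z": the shift along the tool's x, y, z in mm; "rx", "ry", "rz": the turn, a rotation vector about the tool's x, y, z in rad. A call has 1 to 10 rows; each row shifts and turns the commanded pose from where the row before left it, along the tool's axes as they then stand; what a row does not reach is not made up. A row lasts 1/10 s, in which the tool goes at most 50 mm and 8.59 degrees, less where a joint would pass 70% of its speed; a pose out of reach is approached as far as the arm can. A call is refused whole if a number of a shift passes 50 or a number of a turn 0.15, either way. A call with a gripper value outside its range is refused whole. "grip" is the opening, from 0 (shut) to 1 (fully open), set as the call begins (left out, the last holds). The fingers move at their own pace and stop on an object; "squeeze" is the grip in N (left out, the last holds). Time passes only in rows, so rows that do not move let the fingers close. It gives the time, the measured TCP pose, the force, the opening and the grip force at its end, in the units of the state.
- state(): the state, without advancing time (a new reading comes with each control period).
- grab_frame(name): name is "side" or "top"; returns a dict with "img" (384x512x3 uint8, red, green, blue), "z_map" (384x512 float32, mm along the optical axis (not along the pixel's ray), 0 where there is no reading), "fx", "fy", "cx", "cy" (pixels), "dist" ([k1, k2, p1, p2, k3] as OpenCV has them; the pictures are not rectified), "rvec" (rotation vector, rad) and "tvec" (3), from world to camera coordinates, as OpenCV has them. Camera axes: x right, y down, z forward; pixel columns grow to the right and rows downward; lengths in mm; the calibration is good to about 2 mm. A picture is of the moment at which its call begins.
- job_done(): hands the job in; it is judged then, once.
Trained networks look in the newest picture that a camera, given by its name, has taken for a name from the list of things; names that differ only in an ending like _2 or _b are one class to them, and where a whole thing is asked for, a point or a joint stands for the part that bears it (a point fixed in the world has none). Each returns a list of dicts, best first, with "p" (0 to 1); they miss things now and then, are a little off and sometimes report something else, mostly with a low value. They report only what shows in the picture. A call takes as long as a camera call. They do not tell look-alikes from the thing itself.
- masks_of(camera, label): "pixels" (384x512 bool, what is visible of it) and "box" ([centre column, centre row, width, height] in pixels, round what is visible of it).
- landmark_of(camera, label): "point" ([column, row] in pixels: a listed point, or the origin of a listed thing).
The state is a dict: "time_s": time; "qpos": joint angles; "qvel": joint speeds; "effort": joint torques, N m; "ee_pos": TCP position; "ee_rot": TCP orientation; "force": force on the tool from outside, world axes, zero at the start; "torque": the same for the moment, N m; "gripper_width": finger opening in mm; "gripper_force": force on a finger pad.
Only numpy, scipy, OpenCV 4.12 (cv2) and the standard library are available. Lean on these libraries where they do the work, as an engineer would, in place of code of your own. Each camera call takes 0.05 s, during which the arm holds its last target. There are 200 camera calls.

### The job

The yellow oil bottle stands in the way of the hand microscope: first set it down standing in the middle of the square drip tray and let go of it. Then draw the black microscope out of its slanted holder along the sleeve, turn it upright with its foot down, and hold it raised over the middle of the round grey reference block near the front edge of the worktop, its foot about 8 cm above the block and touching nothing; finish there, still holding it. Do not tip the bottle over or shift the block, the steel disc, the square plate or the small cone anvil.

Things in the scene. Friction and masses are not known exactly. Their poses are not given: they have to be found in the camera images.
- microscope: Hand microscope, 0.24 kg, 136 mm long: plain round black barrel 33 mm in diameter (28 to 136 mm along own z) on a round foot 38 mm in diameter. Own z runs foot to eyepiece; origin on the foot's underside, barrel axis at own y = +4 mm. Small focusing knob toward own -y, 27 mm out, 40 to 55 mm up z. Starts loose in the holder, leaning about 36 deg, its last 60 mm (eyepiece end) out and free to grip.
- foot_centre (a point): centre of the underside of the microscope's foot, on the barrel's axis
- eyepiece_end (a point): centre of the microscope's eyepiece end, on the barrel's axis, 136 mm from foot_centre
- holder: Fixed bench holder: base plate 110 x 84 x 8 mm (own x -72 to +38) and a grey square sleeve leaning 33 deg from vertical toward own -x; bore 43 x 43 mm, 72 mm deep, walls 5 mm, slot on its upper side for the knob. Origin on the worktop under the middle of the sleeve's floor (36 mm up), z up. Top edge 110 mm up. 2 mm play round the microscope's foot; it is free after 75 mm along the sleeve.
- oil_bottle: Yellow plastic bottle with a black nozzle, 139 mm tall, round body 46 mm in diameter with straight sides from the bottom to about 80 mm up, about 0.11 kg. Origin at the centre of its underside, z up. Stands in front of the eyepiece at the start, roughly 16 cm from the holder's origin on its -x side.
- drip_tray: Square aluminium tray, fixed, 110 x 110 mm, rim 12 mm high and 4 mm thick, inner floor 4 mm above the worktop. Origin at the centre of its underside.
- test_block: Round grey steel reference block lying near the front edge of the open worktop (not those in the case or farther back), 64 mm in diameter, 16 mm high, loose, 0.4 kg. Origin at the centre of its underside, z up.
- steel_disc: Bystander: round dark steel test piece, 36 mm in diameter, 22 mm high, in front of the tall white hardness tester, which overhangs the worktop beyond x = 0.5 m: keep the arm clear of it. Origin at the centre of its underside.
- square_plate: Bystander: flat steel test piece 40 x 40 x 12 mm, behind the holder. Origin at the centre of its underside.
- cone_anvil: Bystander: small dark steel anvil, a cone on a round flange, 34 mm in diameter, 32 mm high. Origin at the centre of its underside.
Not all that is in view belongs to the job. Of the things that look like the microscope, the larger one is meant.

How it is judged:
By the outcome, as a careful person would: the job done as asked, in the order asked, and still so for the second after the job is handed in, while the arm keeps its last pose, push and grip.
It also fails if it takes over 69 s, if anything falls off the work surface, if the arm or the gripper's body presses on something with over 40 N, if the wrist force passes 120 N, or if a joint passes its speed limit or range.

## Working session

There is one attempt and no reset: what is moved stays moved. The work goes in short steps, Python scripts to look and compute and a tool call to move; the robot and the scene stay as the last step left them, time stands still between calls to the robot, and variables do not carry over. Pictures are saved under pics/ and viewed, at most 10 in all, crops included, and the job is handed in when it is done.

Besides the shell and the picture viewer there is one more tool, called after "Emit:" as name(argument=value, ...), one argument or row to a line, values as JSON. move_arm: Moves the arm, as the interface text tells. Its arguments: {"type":"object","properties":{"plan":{"type":"array","items":{"type":"object","properties":{"x":{"type":"number"},"y":{"type":"number"},"z":{"type":"number"},"rx":{"type":"number"},"ry":{"type":"number"},"rz":{"type":"number"}}}},"grip":{"type":"number"},"squeeze":{"type":"number"}},"required":["plan"]}

```bash
mkdir -p pics; cat > h.py <<'E'
import numpy as np, cv2
from workcell import *
from scipy.spatial.transform import Rotation as R
def world(f,px,z=None):
    """pixels Nx2 -> world; depth from z_map, or meet plane z"""
    px=np.atleast_2d(np.array(px,float))
    K=np.array([[f['fx'],0,f['cx']],[0,f['fy'],f['cy']],[0,0,1]])
    n=cv2.undistortPoints(px.reshape(-1,1,2),K,np.array(f['dist'],float)).reshape(-1,2)
    M=cv2.Rodrigues(np.array(f['rvec'],float))[0];t=np.array(f['tvec'],float).ravel()
    d=np.c_[n,np.ones(len(n))]
    if z is None:
        c=np.round(px).astype(int); D=f['z_map'][c[:,1].clip(0,383),c[:,0].clip(0,511)]
        return (d*D[:,None]-t)@M, D>0
    o=-M.T@t; w=d@M
    return o+w*((z-o[2])/w[:,2])[:,None]
def cloud(f,m):
    v,u=np.nonzero(m); P,ok=world(f,np.c_[u,v]); return P[ok]
E
cat > a.py <<'E'
from h import *
for c in ('top','side'):
    f=grab_frame(c); cv2.imwrite(f'pics/{c}0.png',cv2.resize(f['img'][:,:,::-1],(800,600)))
    print(c, 'cam', np.round(-cv2.Rodrigues(np.array(f['rvec'],float))[0].T@np.array(f['tvec'],float).ravel()))
    for n in ['microscope','holder','oil_bottle','drip_tray','test_block','steel_disc','square_plate','cone_anvil']:
        for r in masks_of(c,n)[:4]:
            if r['p']<.2: continue
            P=cloud(f,r['pixels'])
            print(n,round(r['p'],2),np.round(r['box']), np.round(np.median(P,0)) if len(P) else '', np.round(np.percentile(P,[3,97],0)).tolist() if len(P) else '')
    for n in ['foot_centre','eyepiece_end','holder','oil_bottle','drip_tray','test_block']:
        print(n,[(round(r['p'],2),np.round(r['point'],1).tolist()) for r in landmark_of(c,n)[:3]])
print(pinch_z if not callable(pinch_z) else pinch_z(),state())
E
python3 a.py
```

```text
top cam [ 541. -144. 1412.]
microscope 0.66 [282. 205.  22.  22.] [ 570. -200.  117.] [[536.0, -226.0, 59.0], [614.0, -172.0, 154.0]]
microscope 0.54 [258. 243.  22.  21.] [ 442. -113.   21.] [[406.0, -146.0, 13.0], [474.0, -85.0, 29.0]]
holder 0.78 [277. 199.  35.  36.] [ 599. -177.   35.] [[543.0, -235.0, 2.0], [650.0, -133.0, 108.0]]
oil_bottle 0.46 [300. 230.  10.  16.] [ 480. -263.   88.] [[459.0, -284.0, 38.0], [498.0, -244.0, 122.0]]
drip_tray 0.56 [352. 216.  37.  32.] [ 533. -458.    6.] [[478.0, -510.0, -0.0], [584.0, -405.0, 15.0]]
test_block 0.68 [180. 237.  16.  17.] [466. 180.  16.] [[439.0, 154.0, 0.0], [492.0, 207.0, 22.0]]
foot_centre [(0.68, [250.7, 229.8]), (0.59, [270.6, 197.2])]
eyepiece_end [(0.72, [270.1, 253.3]), (0.62, [286.8, 210.4])]
holder [(0.76, [274.7, 193.7])]
oil_bottle [(0.73, [299.2, 228.1])]
drip_tray [(0.73, [348.2, 216.0])]
test_block [(0.78, [178.2, 237.0]), (0.15, [273.1, 196.6])]
side cam [ 231. -861.  656.]
microscope 0.72 [260. 210.  25.  24.] [ 552. -215.  133.] [[530.0, -232.0, 80.0], [597.0, -183.0, 154.0]]
microscope 0.48 [204. 238.  28.
[... 1088 characters left out ...]
321.6])]
test_block []
18.8 {'time_s': 1.5, 'qpos': array([ 6.60610001e+01,  1.83106419e+01,  8.96381866e+01, -1.46146198e-04,
        7.20453809e+01, -1.14407002e+00]), 'qvel': array([-0.08606923,  0.00419766,  0.00269937, -0.03521815, -0.07193195,
        0.08253936]), 'effort': array([-5.81596360e-04, -4.12354589e+01, -2.32224780e+01,  7.25761405e-02,
        3.78680381e-02,  1.70437795e-05]), 'ee_pos': array([222.76307752, 530.11069339, 213.99407045]), 'ee_rot': array([1.79994213e+02, 2.54623001e-04, 1.57205115e+02]), 'force': array([ 0.32609801, -0.38589431, -0.26339119]), 'torque': array([ 0.01162955, -0.02581533, -0.00900205]), 'gripper_force': 0.0, 'gripper_width': 91.31838783757009}
```

View pics/top0.png

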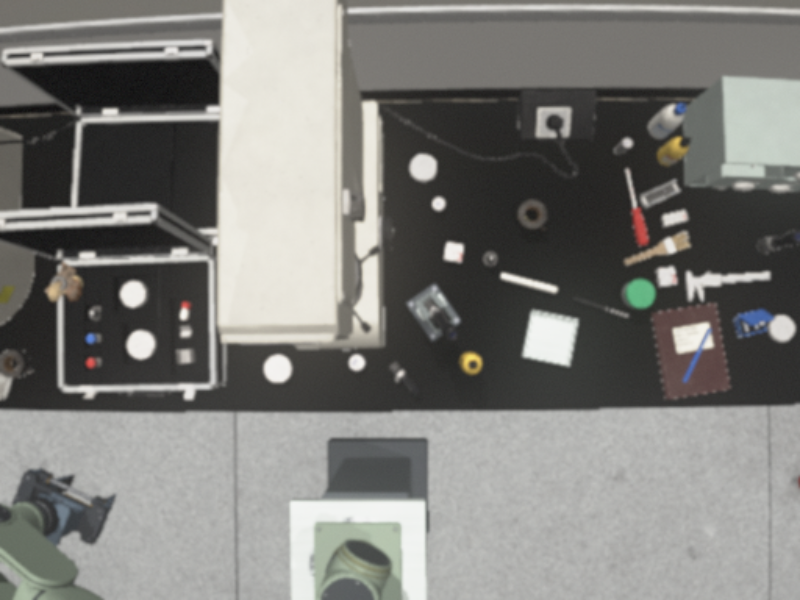

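```bash
cat > b.py <<'E'
from h import *
f=grab_frame('side'); cv2.imwrite('pics/sidecrop.png',cv2.resize(f['img'][150:350,150:400,::-1],(750,600),interpolation=cv2.INTER_CUBIC))
r=masks_of('side','microscope')[0]; P=cloud(f,r['pixels'])
g=grab_frame('top'); q=masks_of('top','microscope')[0]; Q=cloud(g,q['pixels'])
np.savez('m.npz',P=P,Q=Q)
print(len(P),len(Q))
# lines: 33mm cylinder fit
from scipy.optimize import least_squares
def fit(X):
    X=X[X[:,2]>85]
    def res(p):
        d=np.array([p[2],p[3],1]);d/=np.linalg.norm(d)
        v=X-[p[0],p[1],120]; return np.linalg.norm(np.cross(v,d),axis=1)-16.5
    s=least_squares(res,[560,-205,-.5,-.4],loss='soft_l1',f_scale=2)
    p=s.x;d=np.array([p[2],p[3],1]);d/=np.linalg.norm(d)
    return p.round(1)[:2],d.round(3),np.degrees(np.arccos(d[2])).round(1),np.degrees(np.arctan2(d[1],d[0])).round(1),np.abs(s.fun).mean().round(2),len(X),((X-[p[0],p[1],120])@d).max().round(1)
for X in(P,Q,np.r_[P,Q]): print(fit(X))
# bottle circle fit on body
for c,ff in(('side',f),('top',g)):
    B=cloud(ff,masks_of(c,'oil_bottle')[0]['pixels']); B=B[(B[:,2]>8)&(B[:,2]<78)&(np.linalg.norm(B[:,:2]-[475,-268],axis=1)<45)]
    s=least_squares(lambda p:np.linalg.norm(B[:,:2]-p,axis=1)-23,[478,-265],loss='soft_l1',f_scale=2); print('bottle',c,s.x.round(1),len(B))
    print(world(ff,landmark_of(c,'oil_bottle')[0]['point'],0).round())
T=cloud(g,masks_of('top','drip_tray')[0]['pixels']); T=T[np.abs(T[:,2])<30]
print('tray',cv2.minAreaRect(T[:,:2].astype(np.float32)),world(g,landmark_of('top','drip_tray')[0]['point'],0).round())
T=cloud(g,masks_of('top','test_block')[0]['pixels']); T=T[T[:,2]>8]; print('block',cv2.minAreaRect(T[:,:2].astype(np.float32)),world(g,landmark_of('top','test_block')[0]['point'],0).round(),world(g,[masks_of('top','test_block')[0]['box'][:2]],12).round())
print('holder',world(g,landmark_of('top','holder')[0]['point'],0).round(),world(f,landmark_of('side','holder')[0]['point'],0).round())
print('eye',world(g,[[286.8,210.4]],145).round(),world(f,[[255.7,205.3]],145).round())
E
python3 b.py
```

```text
288 210
(array([ 557. , -205.1]), array([-0.493, -0.387,  0.779]), np.float64(38.9), np.float64(-141.9), np.float64(3.32), 266, np.float64(39.5))
(array([ 555.4, -211.2]), array([-0.498, -0.325,  0.804]), np.float64(36.5), np.float64(-146.9), np.float64(3.7), 171, np.float64(37.3))
(array([ 554.8, -206.4]), array([-0.493, -0.373,  0.786]), np.float64(38.2), np.float64(-142.9), np.float64(3.79), 437, np.float64(38.0))
bottle side [ 475.5 -265.7] 442
[[ 478. -259.    0.]]
bottle top [ 477.1 -266.9] 9
[[ 491. -279.    0.]]
tray ((531.3959350585938, -457.173095703125), (108.8900375366211, 110.99678039550781), 77.00360870361328) [[ 528. -451.    0.]]
block ((464.0472717285156, 182.57217407226562), (62.52934646606445, 57.420135498046875), 0.3320249021053314) [[465. 182.   0.]] [[461. 182.  12.]]
holder [[ 604. -165.    0.]] [[ 603. -181.    0.]]
eye [[ 551. -212.  145.]] [[ 543. -216.  145.]]
```

View pics/sidecrop.png

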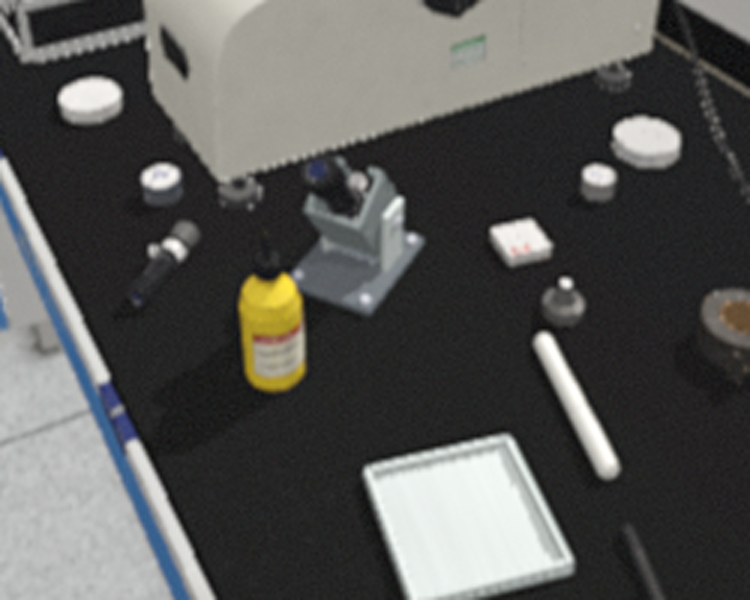

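The side crop shows the microscope in its holder, eyepiece at crop (320,170), with the bottle in front of it at (270,330). Mask checks agree with this.

| Thing | Candidates and where they are | Choice |
|---|---|---|
| Microscope | One in the holder at side px (260,210); a smaller one lying on the worktop at (204,238) | The one in the holder |
| Bottle | Front one at top.png (471,362); one at the back (672,150) | The front one |
| Block | Front one at (278,368); two in the case (133,293) and (140,345); one at the back (422,167) | The front one |
| Small disc | (357,362) | Steel disc, a bystander |

The same crop confirms these choices.

```bash
cat >> h.py <<'E'
def toolR(az,dip,flip=1):
    """tool z at azimuth az, dip below horizontal; y horizontal"""
    a,b=np.radians([az,dip]); z=np.array([np.cos(a)*np.cos(b),np.sin(a)*np.cos(b),-np.sin(b)])
    y=flip*np.array([-np.sin(a),np.cos(a),0]); return R.from_matrix(np.c_[np.cross(y,z),y,z])
def pose():
    s=state(); return s['ee_pos'],R.from_euler('xyz',s['ee_rot'],degrees=True)
def rows(p1,R1,p0=None,R0=None,n=None):
    """constant row (shift, rotvec) repeated n times leading p0,R0 -> p1,R1"""
    if p0 is None: p0,R0=pose()
    w=(R0.inv()*R1).as_rotvec(); dist=np.linalg.norm(p1-p0)
    n=n or int(max(np.ceil(np.linalg.norm(w)/.14),np.ceil(dist/40),1))
    w=w/n; Rk=[R0*R.from_rotvec(w*k) for k in range(n+1)]
    d=np.linalg.solve(sum(r.as_matrix() for r in Rk[:n]),p1-p0)
    path=p0+np.cumsum([r.apply(d) for r in Rk[:n]],0)
    print('n',n,'d',d.round(1),'w',w.round(4),'path',path[::max(1,n//5)].round().tolist()); return path[-1],Rk[-1]
E
python3 - <<'E'
from h import *
for fl in (1,-1):
    Rt=toolR(-40,30,fl); z=Rt.apply([0,0,1])
    g=np.array([476,-265.5,52]); pg=g+18.8*z
    p,r=rows(np.array([330,0,260.]),toolR(-10,60,fl)); p,r=rows(pg-120*z,Rt,p,r)
    print(Rt.as_euler('xyz',degrees=True).round(1),pg.round(1))
E
```

```text
n 14 d [-18.9 -34.    0.9] w [-0.0042 -0.0372 -0.0156] path [[227.0, 491.0, 213.0], [237.0, 414.0, 213.0], [250.0, 338.0, 215.0], [265.0, 261.0, 220.0], [281.0, 186.0, 228.0], [300.0, 111.0, 239.0], [320.0, 37.0, 252.0]]
n 7 d [ -0.7 -22.4  32.4] w [ 0.0535 -0.0731  0.0535] path [[343.0, -25.0, 232.0], [355.0, -52.0, 206.0], [367.0, -80.0, 182.0], [379.0, -110.0, 160.0], [390.0, -142.0, 139.0], [400.0, -175.0, 120.0], [409.0, -209.0, 103.0]]
[180.  60. 140.] [ 488.5 -276.    42.6]
n 21 d [-33.6  15.6  -8.4] w [-0.036   0.004   0.1345] path [[260.0, 531.0, 222.0], [398.0, 485.0, 258.0], [491.0, 371.0, 286.0], [510.0, 222.0, 298.0], [450.0, 85.0, 289.0], [330.0, -0.0, 260.0]]
n 7 d [ 0.7 22.4 32.4] w [-0.0535  0.0731  0.0535] path [[343.0, -25.0, 232.0], [355.0, -52.0, 206.0], [367.0, -80.0, 182.0], [379.0, -110.0, 160.0], [390.0, -142.0, 139.0], [400.0, -175.0, 120.0], [409.0, -209.0, 103.0]]
[180. -60. -40.] [ 488.5 -276.    42.6]
```

Emit:
move_arm(
  plan=[
    {"x":-19,"y":-34,"z":1,"rx":-0.004,"ry":-0.037,"rz":-0.016},
    {"x":-19,"y":-34,"z":1,"rx":-0.004,"ry":-0.037,"rz":-0.016},
    {"x":-19,"y":-34,"z":1,"rx":-0.004,"ry":-0.037,"rz":-0.016},
    {"x":-19,"y":-34,"z":1,"rx":-0.004,"ry":-0.037,"rz":-0.016},
    {"x":-19,"y":-34,"z":1,"rx":-0.004,"ry":-0.037,"rz":-0.016},
    {"x":-19,"y":-34,"z":1,"rx":-0.004,"ry":-0.037,"rz":-0.016},
    {"x":-19,"y":-34,"z":1,"rx":-0.004,"ry":-0.037,"rz":-0.016},
  ],
  grip=1,
)

```text
time_s: 2.95
ee_pos: [265.9, 259.7, 220.0]
ee_rot: [179.2, 15.0, 163.6]
force: [0.9, -0.5, 0.4]
gripper_width: 91.6
gripper_force: 0.0
```

Emit:
move_arm(
  plan=[
    {"x":-19,"y":-34,"z":1,"rx":-0.004,"ry":-0.037,"rz":-0.016},
    {"x":-19,"y":-34,"z":1,"rx":-0.004,"ry":-0.037,"rz":-0.016},
    {"x":-19,"y":-34,"z":1,"rx":-0.004,"ry":-0.037,"rz":-0.016},
    {"x":-19,"y":-34,"z":1,"rx":-0.004,"ry":-0.037,"rz":-0.016},
    {"x":-19,"y":-34,"z":1,"rx":-0.004,"ry":-0.037,"rz":-0.016},
    {"x":-19,"y":-34,"z":1,"rx":-0.004,"ry":-0.037,"rz":-0.016},
    {"x":-19,"y":-34,"z":1,"rx":-0.004,"ry":-0.037,"rz":-0.016},
  ],
)

```text
time_s: 3.65
ee_pos: [331.2, 5.0, 258.6]
ee_rot: [-179.9, 29.5, 170.3]
force: [0.5, 0.1, 0.4]
gripper_width: 91.1
gripper_force: 0.0
```

```bash
python3 - <<'E'
from h import *
Rt=toolR(-40,30); z=Rt.apply([0,0,1]); g=np.array([476,-265.5,52]); pg=g+18.8*z
print(pose()[0]); rows(pg-120*z,Rt,n=8)
E
```

```text
[331.18689584   4.95230081 258.63870761]
n 8 d [ -0.8 -20.2  28.3] w [ 0.0469 -0.0648  0.0476] path [[342.0, -17.0, 234.0], [353.0, -41.0, 211.0], [364.0, -66.0, 190.0], [374.0, -93.0, 170.0], [384.0, -120.0, 151.0], [393.0, -149.0, 133.0], [402.0, -179.0, 117.0], [409.0, -209.0, 103.0]]
```

Emit:
move_arm(
  plan=[
    {"x":-0.8,"y":-20.2,"z":28.3,"rx":0.047,"ry":-0.065,"rz":0.048},
    {"x":-0.8,"y":-20.2,"z":28.3,"rx":0.047,"ry":-0.065,"rz":0.048},
    {"x":-0.8,"y":-20.2,"z":28.3,"rx":0.047,"ry":-0.065,"rz":0.048},
    {"x":-0.8,"y":-20.2,"z":28.3,"rx":0.047,"ry":-0.065,"rz":0.048},
    {"x":-0.8,"y":-20.2,"z":28.3,"rx":0.047,"ry":-0.065,"rz":0.048},
    {"x":-0.8,"y":-20.2,"z":28.3,"rx":0.047,"ry":-0.065,"rz":0.048},
    {"x":-0.8,"y":-20.2,"z":28.3,"rx":0.047,"ry":-0.065,"rz":0.048},
    {"x":-0.8,"y":-20.2,"z":28.3,"rx":0.047,"ry":-0.065,"rz":0.048},
    {},
  ],
)

```text
schema error: expected keys x, y, z, rx, ry, rz
```

```bash
python3 - <<'E'
from h import *
f=grab_frame('side'); cv2.imwrite('pics/s2.png',cv2.resize(f['img'][150:350,150:400,::-1],(750,600),interpolation=cv2.INTER_CUBIC))
Rt=toolR(-40,30); z=Rt.apply([0,0,1]); g=np.array([476,-265.5,52]); pg=g+18.8*z
rows(pg,Rt,n=8); print(state()['qpos'].round())
E
```

```text
n 8 d [ -4.5 -22.7  42.5] w [ 0.0456 -0.0644  0.0469] path [[352.0, -28.0, 225.0], [373.0, -58.0, 192.0], [394.0, -89.0, 162.0], [414.0, -123.0, 134.0], [434.0, -158.0, 108.0], [453.0, -196.0, 84.0], [472.0, -235.0, 62.0], [488.0, -276.0, 43.0]]
[  6. -22. 128. -12.  46. -67.]
```

View pics/s2.png

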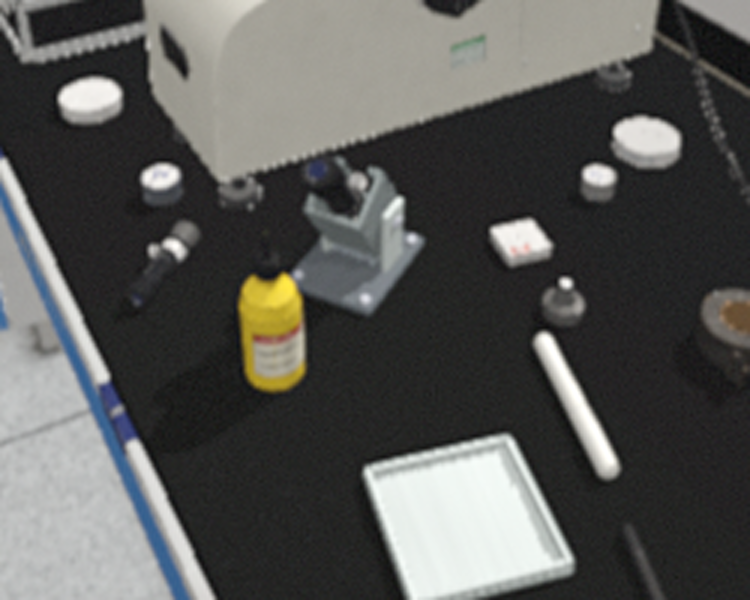

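The call was refused because a row was empty. The picture is unchanged: bottle at crop (270,330), arm not in view. I'll send it again.

Emit:
move_arm(
  plan=[
    {"x":-0.8,"y":-20.2,"z":28.3,"rx":0.047,"ry":-0.065,"rz":0.048},
    {"x":-0.8,"y":-20.2,"z":28.3,"rx":0.047,"ry":-0.065,"rz":0.048},
    {"x":-0.8,"y":-20.2,"z":28.3,"rx":0.047,"ry":-0.065,"rz":0.048},
    {"x":-0.8,"y":-20.2,"z":28.3,"rx":0.047,"ry":-0.065,"rz":0.048},
    {"x":-0.8,"y":-20.2,"z":28.3,"rx":0.047,"ry":-0.065,"rz":0.048},
    {"x":-0.8,"y":-20.2,"z":28.3,"rx":0.047,"ry":-0.065,"rz":0.048},
    {"x":-0.8,"y":-20.2,"z":28.3,"rx":0.047,"ry":-0.065,"rz":0.048},
    {"x":-0.8,"y":-20.2,"z":28.3,"rx":0.047,"ry":-0.065,"rz":0.048},
    {"x":0,"y":0,"z":0,"rx":0,"ry":0,"rz":0},
  ],
)

```text
time_s: 4.6
ee_pos: [376.2, -160.4, 213.7]
ee_rot: [-176.0, 49.4, 146.3]
force: [0.3, 0.7, -0.2]
gripper_width: 91.3
gripper_force: 0.0
```

```bash
python3 - <<'E'
from h import *
Rt=toolR(-40,30); z=Rt.apply([0,0,1]); g=np.array([476,-265.5,52]); pg=g+18.8*z
rows(pg,Rt,n=8); print(state()['qpos'].round())
f=grab_frame('side')
print([ (r['p'],world(f,r['point'],0).round()) for r in landmark_of('side','oil_bottle')[:2]], [(r['p'],r['box']) for r in masks_of('side','oil_bottle')[:2]])
E
```

```text
n 8 d [ 5.7 -2.1 28.8] w [ 0.0024 -0.0229  0.0088] path [[389.0, -174.0, 191.0], [402.0, -187.0, 168.0], [415.0, -201.0, 146.0], [429.0, -216.0, 125.0], [444.0, -230.0, 103.0], [458.0, -245.0, 83.0], [473.0, -260.0, 62.0], [488.0, -276.0, 43.0]]
[ -4. -12. 142. -77.  27.   7.]
[(0.6, array([[ 476., -269.,    0.]]))] [(0.81, [240.3, 254.1, 22.7, 53.2])]
```

```bash
cat >> h.py <<'E'
from scipy.optimize import least_squares
LIM=np.array([[-177.97,177.97],[-48.28,115.42],[12.27,149.76],[-77.06,257.06],[2.81,150.46],[-146.56,146.56]])
def E(a,v): return R.from_euler(a,v,degrees=True)
def fk(q,k):
    """k=[a1,d1,L2,a3,L3,d6]; forearm along local z after q2,q3"""
    a1,d1,L2,a3,L3,d6=k
    A=E('z',q[0]); p=A.apply([a1,0,d1]); B=A*E('y',q[1]); p=p+B.apply([0,0,L2])
    C=B*E('y',q[2]); p=p+C.apply([a3,0,L3]); D=C*E('z',q[3])*E('y',q[4])*E('z',q[5])
    return p+D.apply([0,0,d6]),D
E
cat > fit.py <<'E'
from h import *
s=state()
D=[([66.061,18.3106,89.6382,0,72.0454,-1.144],[222.763,530.111,213.994],[180,0,157.205]),(s['qpos'],s['ee_pos'],s['ee_rot']),([6,-22,128,-12,46,-67],[331.2,5,258.6],[-179.9,29.5,170.3])]
for q,p,e in D:
    q=np.array(q,float); Rm=E('xyz',e)
    print('rot fix', (fk(q,np.ones(6))[1].inv()*Rm).as_rotvec(degrees=True).round(1))
def res(k): return np.concatenate([(fk(np.array(q,float),k)[0]-p)*w for (q,p,e),w in zip(D,(1,1,.1))])
for g in([0,300,350,0,350,200],[150,400,500,0,500,200]):
    r=least_squares(res,g); print(r.x.round(1),r.fun.round(2))
E
python3 fit.py
```

```text
rot fix [ 0.  0. 90.]
rot fix [-0. -0. 90.]
rot fix [-0.9 -0.4 89.1]
[ 33.5 116.4 574.8  20.7 386.  309.4] [10.51 -4.67  0.04  0.    0.04 -0.    0.19 -1.65 -0.41]
[ 33.5 116.4 574.8  20.7 386.  309.4] [10.51 -4.67  0.04  0.    0.04 -0.    0.19 -1.65 -0.41]
```

```bash
sed -i 's/^    a1,d1,L2,a3,L3,d6=k/    a1,d1,L2,a3,L3,d6,b=k/; s/C.apply(\[a3,0,L3\])/C.apply([a3,b,L3])/; s/; D=C\*E(.z.,q\[3\])\*E(.y.,q\[4\])\*E(.z.,q\[5\])/; D=C*E("z",q[3])*E("y",q[4])*E("z",q[5]+90)/' h.py
sed -i 's/np.ones(6)/np.ones(7)/; s/,200\]/,200,0]/g' fit.py; python3 fit.py
```

```text
rot fix [0. 0. 0.]
rot fix [-0. -0. -0.]
rot fix [-0.8  0.3 -0.9]
[-3.000e-01  1.362e+02  5.937e+02  2.300e+01  4.160e+02  3.357e+02
  1.160e+01] [-0.05  0.02  0.    0.    0.03 -0.    0.09 -0.9  -0.01]
[-3.000e-01  1.362e+02  5.937e+02  2.300e+01  4.160e+02  3.357e+02
  1.160e+01] [-0.05  0.02  0.    0.    0.03 -0.    0.09 -0.9  -0.01]
```

Emit:
move_arm(
  plan=[
    {"x":0,"y":0,"z":-25,"rx":0,"ry":0,"rz":0},
    {"x":0,"y":0,"z":-25,"rx":-0.1,"ry":0.1,"rz":0},
  ],
)

```text
time_s: 4.95
ee_pos: [350.0, -144.6, 227.2]
ee_rot: [-176.6, 46.2, 146.7]
force: [0.2, -0.0, -0.4]
gripper_width: 91.5
gripper_force: 0.0
```

```bash
python3 -c "
from h import *;s=state();print(s['qpos'].round(3).tolist(),s['ee_pos'].round(2).tolist(),s['ee_rot'].round(2).tolist())"
```

```text
[-2.512, -17.713, 140.128, -57.379, 29.838, -13.464] [349.99, -144.65, 227.15] [-176.6, 46.16, 146.74]
```

```bash
sed -i "s/^for q,p,e in D/D.append(([-12.56/5 if 0 else -2.512,-17.713,140.128,-57.379,29.838,-13.464],[349.99,-144.65,227.15],[-176.6,46.16,146.74]))\nfor q,p,e in D/; s/(1,1,.1)/(1,1,.1,1)/" fit.py; cat >> fit.py <<'E'
np.save('k.npy',r.x)
E
cat >> h.py <<'E'
import os
KK=np.load('k.npy') if os.path.exists('k.npy') else None
def ik(p,Rt,q0):
    def res(x):
        a,D=fk(x,KK); return np.r_[(a-p)/10,(D.inv()*Rt).as_rotvec()*20]
    b=None
    for s in [np.zeros(6)]+[np.random.default_rng(i).uniform(-40,40,6) for i in range(3)]:
        r=least_squares(res,np.clip(q0+s,LIM[:,0]+.5,LIM[:,1]-.5),bounds=(LIM[:,0],LIM[:,1]))
        if b is None or r.cost<b.cost-1e-3: b=r
        if b.cost<1e-3: break
    return b.x,b.cost
E
python3 fit.py; python3 - <<'E'
from h import *
q0=state()['qpos']
for g in ([476,-265.5,55],[531,-457,59]):
  for dip in (30,40,50,60):
    for az in (-50,-35,-20,-5,10,30):
        Rt=toolR(az,dip);z=Rt.apply([0,0,1]); out=[]
        for back in (110,50,0):
            q,c=ik(np.array(g)+z*(18.8-back),Rt,q0); m=np.minimum(q-LIM[:,0],LIM[:,1]-q).min()
            out.append((round(c,1),round(m)) )
        if max(o[0] for o in out)<.1: print(g[0],dip,az,out,q.round())
E
```

```text
rot fix [0. 0. 0.]
rot fix [0. 0. 0.]
rot fix [-0.8  0.3 -0.9]
[-1.000e-01  1.345e+02  5.936e+02  2.130e+01  4.153e+02  3.357e+02
  1.160e+01] [-0.05  0.02  0.    0.    0.03 -0.    0.09 -0.9  -0.01]
[-1.000e-01  1.345e+02  5.936e+02  2.130e+01  4.153e+02  3.357e+02
  1.160e+01] [-0.05  0.02  0.    0.    0.03 -0.    0.09 -0.9  -0.01]
476 60 -50 [(np.float64(0.0), 23), (np.float64(0.0), 15), (np.float64(0.0), 6)] [-23.  20. 128. -71.  14.   4.]
476 60 -35 [(np.float64(0.0), 14), (np.float64(0.0), 6), (np.float64(0.0), 1)] [-28.  19. 130. -70.   3. -15.]
531 60 -50 [(np.float64(0.0), 20), (np.float64(0.0), 15), (np.float64(0.0), 11)] [-39.  28. 110. -24.  14. -58.]
531 60 -35 [(np.float64(0.0), 20), (np.float64(0.0), 14), (np.float64(0.0), 10)] [ -44.   28.  110.   20.   13. -117.]sed: -e expression #1, char 40: unknown option to 's'
```

```bash
python3 - <<'E'
from h import *
s0=state()['qpos']
for dip in (25,40,50):
  for az in list(range(-150,-60,15))+list(range(30,150,15)):
   for fl in (1,-1):
    line=[];ok=True
    for g in ([476,-265.5,55],[531,-457,59]):
        Rt=toolR(az,dip,fl);z=Rt.apply([0,0,1]); q=None
        for back in (100,0):
            best=(9,None)
            for s4 in ([q[3]] if q is not None else (-60,60,120)):
                x,c=ik(np.array(g)+z*(18.8-back),Rt,q if q is not None else np.array([-30,0,110,s4,70,0.]))
                if c<best[0]: best=(c,x)
            q=best[1]
            if best[0]>.05: ok=False;break
            line.append((round(np.minimum(q-LIM[:,0],LIM[:,1]-q).min()),q.round().astype(int).tolist()))
        if not ok: break
    if ok: print(dip,az,fl,line)
E
```

```text
25 -150 1 [(39, [-6, 54, 71, -35, 111, 59]), (40, [-10, 51, 85, -37, 100, 63]), (30, [-18, 62, 51, -47, 113, 41]), (29, [-23, 59, 65, -48, 103, 47])]
25 -150 -1 [(25, [-6, 54, 71, -35, 111, -121]), (30, [-10, 51, 85, -37, 100, -117]), (8, [-18, 62, 51, -47, 113, -139]), (14, [-23, 59, 65, -48, 103, -133])]
25 -135 1 [(36, [-1, 49, 83, -41, 101, 57]), (32, [-6, 48, 94, -45, 91, 61]), (25, [-14, 55, 68, -52, 99, 43]), (22, [-20, 54, 78, -55, 90, 47])]
25 -135 -1 [(24, [-1, 49, 83, -41, 101, -123]), (28, [-6, 48, 94, -45, 91, -119]), (10, [-14, 55, 68, -52, 99, -137]), (14, [-20, 54, 78, -55, 90, -133])]
25 -120 1 [(29, [4, 44, 95, -48, 91, 57]), (23, [-3, 45, 103, -54, 82, 62]), (18, [-11, 48, 85, -59, 86, 46]), (12, [-18, 49, 90, -65, 79, 49])]
25 -120 -1 [(24, [4, 44, 95, -48, 91, -123]), (23, [-3, 45, 103, -54, 82, -118]), (12, [-11, 48, 85, -59, 86, -134]), (12, [-18, 49, 90, -65, 79, -131])]
25 -105 1 [(20, [9, 39, 108, -57, 81, 60]), (11, [0, 42, 113, -66, 73, 65]), (7, [-9, 42, 100, -70, 74, 50]), (0, [-18, 45, 101, -77, 68, 53])]
25 -105 -1 [(20, [9, 39, 108, -57, 81, -120]), (
[... 7089 characters left out ...]
9, 99, -63]), (62, [-42, 42, 88, 20, 86, -65]), (19, [-51, 61, 31, 18, 123, -61]), (41, [-49, 56, 54, 17, 106, -65])]
50 120 1 [(38, [-40, 44, 69, 13, 104, 109]), (39, [-38, 44, 83, 14, 91, 107]), (9, [-47, 66, 21, 11, 132, 108]), (37, [-46, 58, 49, 10, 112, 105])]
50 120 -1 [(46, [-40, 44, 69, 13, 104, -71]), (60, [-38, 44, 83, 14, 91, -73]), (9, [-47, 66, 21, 11, 132, -72]), (37, [-46, 58, 49, 10, 112, -75])]
50 135 1 [(42, [-35, 46, 65, 7, 108, 100]), (48, [-34, 45, 81, 7, 94, 99]), (2, [-43, 69, 14, 2, 137, 94]), (34, [-42, 59, 47, 2, 114, 93])]
50 135 -1 [(42, [-35, 46, 65, 7, 108, -80]), (56, [-34, 45, 81, 7, 94, -81]), (2, [-43, 69, 14, 2, 137, -86]), (34, [-42, 59, 47, 2, 114, -87])]
```

```bash
cat >> h.py <<'E'
def chk(p1,R1,p0=None,R0=None,n=None,q=None):
    """rows() plus joint check along the way"""
    if p0 is None: p0,R0=pose(); q=state()['qpos']
    w=(R0.inv()*R1).as_rotvec(); n=n or int(max(np.ceil(np.linalg.norm(w)/.14),np.ceil(np.linalg.norm(p1-p0)/40),1))
    w=w/n; Rk=[R0*R.from_rotvec(w*k) for k in range(n+1)]
    d=np.linalg.solve(sum(r.as_matrix() for r in Rk[:n]),p1-p0); p=p0; mv=0;mc=0;ml=999
    for k in range(n):
        p=p+Rk[k].apply(d); q2,c=ik(p,Rk[k+1],q); mv=max(mv,(np.abs(q2-q)*10/[147,147,180,180,180,180]).max()); q=q2; mc=max(mc,c); ml=min(ml,np.minimum(q-LIM[:,0],LIM[:,1]-q).min())
        if n<6 or k%(n//4)==0: print('   ',p.round().tolist(),q.round().astype(int).tolist())
    print('n',n,'d',d.round(1).tolist(),'w',w.round(3).tolist(),'speed frac',round(mv,2),'cost',round(mc,3),'margin',round(ml,1)); return p,Rk[-1],None,q
E
python3 - <<'E'
from h import *
Rt=toolR(75,40,-1); z=Rt.apply([0,0,1]); g=np.array([476,-266,56.]); pg=g+18.8*z
print(pg.round(1),Rt.as_euler('xyz',degrees=True).round(1))
p,r,_,q=chk(np.array([420,-330,320.]),toolR(75,65,-1))
p,r,_,q=chk(pg-110*z,Rt,p,r,None,q)
p,r,_,q=chk(pg,Rt,p,r,None,q)
E
```

```text
[ 479.7 -252.1   43.9] [180. -50.  75.]
    [360.0, -149.0, 243.0] [-6, -17, 134, -41, 33, -27]
    [387.0, -177.0, 284.0] [-19, -11, 117, -12, 50, -45]
    [409.0, -220.0, 312.0] [-31, -2, 101, 2, 68, -48]
    [421.0, -274.0, 324.0] [-42, 9, 88, 12, 84, -44]
    [420.0, -330.0, 320.0] [-52, 19, 78, 20, 98, -36]
n 13 d [-18.6, 1.1, -3.3] w [0.015, 0.085, 0.098] speed frac 0.91 cost 0.0 margin 15.8
    [425.0, -337.0, 286.0] [-53, 22, 80, 23, 97, -39]
    [430.0, -341.0, 251.0] [-55, 25, 81, 25, 96, -42]
    [436.0, -343.0, 217.0] [-56, 29, 83, 28, 94, -45]
    [443.0, -342.0, 183.0] [-56, 32, 84, 30, 93, -48]
    [450.0, -339.0, 148.0] [-57, 36, 86, 32, 93, -50]
    [458.0, -333.0, 115.0] [-57, 40, 86, 35, 92, -53]
n 6 d [-19.1, 6.3, 28.7] w [0.0, 0.073, -0.0] speed frac 0.26 cost 0.0 margin 53.7
    [465.0, -306.0, 91.0] [-55, 40, 90, 36, 88, -54]
    [472.0, -279.0, 67.0] [-53, 40, 94, 37, 84, -56]
    [480.0, -252.0, 44.0] [-51, 41, 97, 39, 80, -57]
n 3 d [0.0, -0.0, 36.7] w [0.0, 0.0, -0.0] speed frac 0.23 cost 0.0 margin 52.4
```

Emit:
move_arm(
  plan=[
    {"x":-12,"y":0.7,"z":-2.1,"rx":0.01,"ry":0.055,"rz":0.064},
    {"x":-12,"y":0.7,"z":-2.1,"rx":0.01,"ry":0.055,"rz":0.064},
    {"x":-12,"y":0.7,"z":-2.1,"rx":0.01,"ry":0.055,"rz":0.064},
    {"x":-12,"y":0.7,"z":-2.1,"rx":0.01,"ry":0.055,"rz":0.064},
    {"x":-12,"y":0.7,"z":-2.1,"rx":0.01,"ry":0.055,"rz":0.064},
    {"x":-12,"y":0.7,"z":-2.1,"rx":0.01,"ry":0.055,"rz":0.064},
    {"x":-12,"y":0.7,"z":-2.1,"rx":0.01,"ry":0.055,"rz":0.064},
    {"x":-12,"y":0.7,"z":-2.1,"rx":0.01,"ry":0.055,"rz":0.064},
    {"x":-12,"y":0.7,"z":-2.1,"rx":0.01,"ry":0.055,"rz":0.064},
    {"x":-12,"y":0.7,"z":-2.1,"rx":0.01,"ry":0.055,"rz":0.064},
  ],
)

```text
time_s: 5.95
ee_pos: [405.1, -216.8, 306.9]
ee_rot: [169.3, 10.8, 107.3]
force: [1.0, -0.1, -0.2]
gripper_width: 91.4
gripper_force: 0.0
```

Emit:
move_arm(
  plan=[
    {"x":-12,"y":0.7,"z":-2.1,"rx":0.01,"ry":0.055,"rz":0.064},
    {"x":-12,"y":0.7,"z":-2.1,"rx":0.01,"ry":0.055,"rz":0.064},
    {"x":-12,"y":0.7,"z":-2.1,"rx":0.01,"ry":0.055,"rz":0.064},
    {"x":-12,"y":0.7,"z":-2.1,"rx":0.01,"ry":0.055,"rz":0.064},
    {"x":-12,"y":0.7,"z":-2.1,"rx":0.01,"ry":0.055,"rz":0.064},
    {"x":-12,"y":0.7,"z":-2.1,"rx":0.01,"ry":0.055,"rz":0.064},
    {"x":-12,"y":0.7,"z":-2.1,"rx":0.01,"ry":0.055,"rz":0.064},
    {"x":-12,"y":0.7,"z":-2.1,"rx":0.01,"ry":0.055,"rz":0.064},
    {"x":-12,"y":0.7,"z":-2.1,"rx":0.01,"ry":0.055,"rz":0.064},
    {"x":-12,"y":0.7,"z":-2.1,"rx":0.01,"ry":0.055,"rz":0.064},
  ],
)

```text
time_s: 6.95
ee_pos: [415.4, -334.9, 316.0]
ee_rot: [179.9, -25.0, 74.0]
force: [0.4, 0.2, 0.1]
gripper_width: 91.2
gripper_force: 0.0
```

```bash
python3 - <<'E'
from h import *
Rt=toolR(75,40,-1); z=Rt.apply([0,0,1]); g=np.array([476,-266,56.]); pg=g+18.8*z
p,r,_,q=chk(pg-110*z,Rt,n=8)
E
```

```text
[419.0, -339.0, 291.0] [-54, 21, 80, 22, 96, -39]
    [429.0, -344.0, 240.0] [-55, 26, 82, 26, 95, -43]
    [439.0, -344.0, 189.0] [-56, 31, 84, 29, 93, -47]
    [451.0, -338.0, 139.0] [-57, 37, 86, 33, 92, -51]
n 8 d [-13.6, 5.1, 21.5] w [0.002, 0.054, -0.002] speed frac 0.19 cost 0.0 margin 54.0
```

Emit:
move_arm(
  plan=[
    {"x":-13.6,"y":5.1,"z":21.5,"rx":0.002,"ry":0.054,"rz":-0.002},
    {"x":-13.6,"y":5.1,"z":21.5,"rx":0.002,"ry":0.054,"rz":-0.002},
    {"x":-13.6,"y":5.1,"z":21.5,"rx":0.002,"ry":0.054,"rz":-0.002},
    {"x":-13.6,"y":5.1,"z":21.5,"rx":0.002,"ry":0.054,"rz":-0.002},
    {"x":-13.6,"y":5.1,"z":21.5,"rx":0.002,"ry":0.054,"rz":-0.002},
    {"x":-13.6,"y":5.1,"z":21.5,"rx":0.002,"ry":0.054,"rz":-0.002},
    {"x":-13.6,"y":5.1,"z":21.5,"rx":0.002,"ry":0.054,"rz":-0.002},
    {"x":-13.6,"y":5.1,"z":21.5,"rx":0.002,"ry":0.054,"rz":-0.002},
    {"x":0,"y":0,"z":0,"rx":0,"ry":0,"rz":0},
  ],
)

```text
time_s: 7.85
ee_pos: [456.8, -332.3, 110.2]
ee_rot: [-179.4, -50.0, 74.8]
force: [0.3, 0.8, -0.5]
gripper_width: 91.1
gripper_force: 0.0
```

```bash
python3 - <<'E'
from h import *
f=grab_frame('side'); cv2.imwrite('pics/s3.png',cv2.resize(f['img'][150:350,150:400,::-1],(750,600),interpolation=cv2.INTER_CUBIC))
Rt=toolR(75,40,-1); z=Rt.apply([0,0,1]); g=np.array([476,-266,56.]); pg=g+18.8*z
rows(pg,Rt,n=6)
E
```

```text
n 6 d [ 0.2  0.2 18.1] w [-0.0011  0.0005  0.0001] path [[461.0, -320.0, 101.0], [465.0, -306.0, 90.0], [468.0, -293.0, 78.0], [472.0, -279.0, 67.0], [476.0, -266.0, 55.0], [480.0, -252.0, 44.0]]
```

View pics/s3.png

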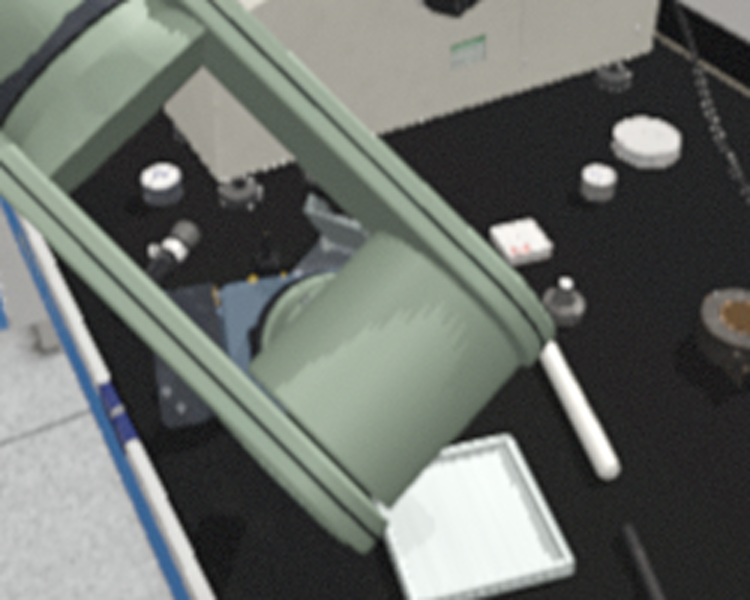

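The gripper sits behind the bottle, with the bottle's nozzle visible at crop (268,255). The arm is clear of the holder at (330,215). I'll move in on the bottle and close.

Emit:
move_arm(
  plan=[
    {"x":0.2,"y":0.2,"z":18,"rx":0,"ry":0,"rz":0},
    {"x":0.2,"y":0.2,"z":18,"rx":0,"ry":0,"rz":0},
    {"x":0.2,"y":0.2,"z":18,"rx":0,"ry":0,"rz":0},
    {"x":0.2,"y":0.2,"z":18,"rx":0,"ry":0,"rz":0},
    {"x":0.2,"y":0.2,"z":18,"rx":0,"ry":0,"rz":0},
    {"x":0.2,"y":0.2,"z":18,"rx":0,"ry":0,"rz":0},
    {"x":0,"y":0,"z":0,"rx":0,"ry":0,"rz":0},
  ],
)

```text
time_s: 8.6
ee_pos: [480.2, -252.6, 47.2]
ee_rot: [179.9, -49.6, 75.5]
force: [-0.3, 1.1, -0.4]
gripper_width: 91.4
gripper_force: 0.0
```

Emit:
move_arm(
  plan=[
    {"x":0,"y":0,"z":0,"rx":0,"ry":0,"rz":0},
    {"x":0,"y":0,"z":0,"rx":0,"ry":0,"rz":0},
    {"x":0,"y":0,"z":0,"rx":0,"ry":0,"rz":0},
    {"x":0,"y":0,"z":0,"rx":0,"ry":0,"rz":0},
    {"x":0,"y":0,"z":0,"rx":0,"ry":0,"rz":0},
    {"x":0,"y":0,"z":0,"rx":0,"ry":0,"rz":0},
    {"x":0,"y":0,"z":0,"rx":0,"ry":0,"rz":0},
    {"x":0,"y":0,"z":0,"rx":0,"ry":0,"rz":0},
  ],
  grip=0,
  squeeze=15,
)

```text
time_s: 9.4
ee_pos: [480.1, -254.3, 46.2]
ee_rot: [179.9, -49.7, 75.3]
force: [-1.2, -0.6, 1.5]
gripper_width: 45.3
gripper_force: 15.0
```

```bash
python3 - <<'E'
from h import *
print(state()['gripper_width'],state()['gripper_force'])
p0,R0=pose(); q=state()['qpos']; p=p0+[0,0,70]; t=p0+[531.5-476,-457.5+266,70]
a=chk(p,R0); b=chk(t,R0,*a[:2],None,a[3]); print(t-[0,0,66])
E
```

```text
45.311522728775266 14.998881662031636
    [480.0, -254.0, 81.0] [-51, 38, 96, 38, 83, -54]
    [480.0, -254.0, 116.0] [-51, 36, 94, 38, 86, -52]
n 2 d [26.7, 0.0, -22.7] w [0.0, 0.0, 0.0] speed frac 0.19 cost 0.0 margin 54.0
    [491.0, -293.0, 116.0] [-53, 38, 89, 37, 89, -51]
    [502.0, -331.0, 116.0] [-54, 41, 82, 36, 92, -50]
    [513.0, -369.0, 116.0] [-55, 44, 76, 36, 96, -48]
    [524.0, -408.0, 116.0] [-56, 47, 69, 36, 99, -47]
    [536.0, -446.0, 116.0] [-57, 51, 61, 36, 103, -45]
n 5 d [-22.2, 20.5, -26.1] w [0.0, 0.0, 0.0] speed frac 0.43 cost 0.0 margin 47.2
[ 535.58436962 -445.8471834    50.16659259]
```

Emit:
move_arm(
  plan=[
    {"x":5,"y":0,"z":-4.2,"rx":0,"ry":0,"rz":0},
    {"x":12,"y":0,"z":-10.2,"rx":0,"ry":0,"rz":0},
    {"x":12,"y":0,"z":-10.2,"rx":0,"ry":0,"rz":0},
    {"x":12,"y":0,"z":-10.2,"rx":0,"ry":0,"rz":0},
    {"x":12,"y":0,"z":-10.2,"rx":0,"ry":0,"rz":0},
  ],
)

```text
time_s: 9.9
ee_pos: [480.1, -254.4, 117.6]
ee_rot: [179.8, -49.6, 75.4]
force: [0.3, 0.2, -1.8]
gripper_width: 45.5
gripper_force: 15.0
```

Emit:
move_arm(
  plan=[
    {"x":-5,"y":5,"z":-6,"rx":0,"ry":0,"rz":0},
    {"x":-12,"y":11,"z":-14,"rx":0,"ry":0,"rz":0},
    {"x":-12,"y":11,"z":-14,"rx":0,"ry":0,"rz":0},
    {"x":-12,"y":11,"z":-14,"rx":0,"ry":0,"rz":0},
    {"x":-12,"y":11,"z":-14,"rx":0,"ry":0,"rz":0},
    {"x":-12,"y":11,"z":-14,"rx":0,"ry":0,"rz":0},
    {"x":-12,"y":11,"z":-14,"rx":0,"ry":0,"rz":0},
    {"x":-12,"y":11,"z":-14,"rx":0,"ry":0,"rz":0},
    {"x":-12,"y":11,"z":-14,"rx":0,"ry":0,"rz":0},
    {"x":-10,"y":9,"z":-11,"rx":0,"ry":0,"rz":0},
  ],
)

```text
time_s: 10.9
ee_pos: [535.5, -446.4, 113.9]
ee_rot: [179.9, -49.6, 75.3]
force: [-0.7, 0.0, -2.0]
gripper_width: 45.3
gripper_force: 15.0
```

Emit:
move_arm(
  plan=[
    {"x":0,"y":0,"z":0,"rx":0,"ry":0,"rz":0},
    {"x":0,"y":0,"z":0,"rx":0,"ry":0,"rz":0},
    {"x":0,"y":0,"z":0,"rx":0,"ry":0,"rz":0},
  ],
)

```text
time_s: 11.2
ee_pos: [535.1, -444.0, 114.6]
ee_rot: [180.0, -49.7, 75.3]
force: [0.4, 0.4, -1.4]
gripper_width: 45.4
gripper_force: 15.0
```

```bash
python3 - <<'E'
from h import *
f=grab_frame('side'); cv2.imwrite('pics/s4.png',cv2.resize(f['img'][180:380,180:430,::-1],(750,600),interpolation=cv2.INTER_CUBIC))
p0,R0=pose(); print(p0.round(1)); rows(np.array([535.6,-446.3,52.]),R0,n=8); print(state()['force'])
g=grab_frame('top')
for c,ff in(('side',f),('top',g)):
  for r in masks_of(c,'drip_tray')[:2]:
    T=cloud(ff,r['pixels']); T=T[(np.abs(T[:,2]-5)<15)&(np.linalg.norm(T[:,:2]-[531,-457],axis=1)<90)]
    if len(T)>50: print(c,r['p'],len(T),cv2.minAreaRect(T[:,:2].astype(np.float32)))
  for r in masks_of(c,'oil_bottle')[:2]:
    B=cloud(ff,r['pixels']);print('b',c,r['p'],np.median(B,0).round() if len(B) else 0, np.percentile(B,[3,97],0).round().tolist())
E
```

```text
[ 535.2 -444.   114.9]
n 8 d [-6.2  0.1  4.9] w [0. 0. 0.] path [[535.0, -444.0, 107.0], [535.0, -445.0, 99.0], [535.0, -445.0, 91.0], [535.0, -445.0, 83.0], [535.0, -445.0, 76.0], [535.0, -446.0, 68.0], [536.0, -446.0, 60.0], [536.0, -446.0, 52.0]]
[ 0.42697655 -0.41546739 -1.78694351]
side 0.64 1445 ((520.555419921875, -468.87457275390625), (87.94576263427734, 100.1401138305664), 77.27508544921875)
b side 0.64 [ 529. -459.  185.] [[521.0, -466.0, 1.0], [652.0, -290.0, 206.0]]
top 0.85 604 ((531.8064575195312, -456.93878173828125), (109.06404876708984, 113.0367660522461), 77.8455810546875)
b top 0.65 [ 534. -448.  155.] [[514.0, -472.0, 92.0], [553.0, -435.0, 191.0]]
```

View pics/s4.png

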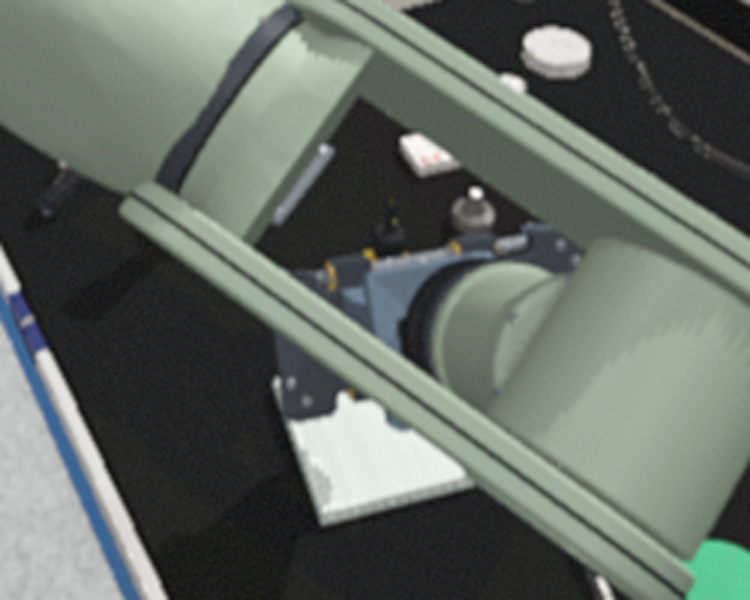

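The bottle hangs over the tray, its nozzle at crop (390,215). The nozzle cloud sits at about (529,-459), and the tray centre is at (531.5,-457). I'll lower straight down.

Emit:
move_arm(
  plan=[
    {"x":-7.6,"y":0,"z":6.5,"rx":0,"ry":0,"rz":0},
    {"x":-7.6,"y":0,"z":6.5,"rx":0,"ry":0,"rz":0},
    {"x":-7.6,"y":0,"z":6.5,"rx":0,"ry":0,"rz":0},
    {"x":-7.6,"y":0,"z":6.5,"rx":0,"ry":0,"rz":0},
    {"x":-7.6,"y":0,"z":6.5,"rx":0,"ry":0,"rz":0},
    {"x":-4,"y":0,"z":3.4,"rx":0,"ry":0,"rz":0},
    {"x":-2.3,"y":0,"z":2,"rx":0,"ry":0,"rz":0},
    {"x":-1.5,"y":0,"z":1.3,"rx":0,"ry":0,"rz":0},
    {"x":0,"y":0,"z":0,"rx":0,"ry":0,"rz":0},
    {"x":0,"y":0,"z":0,"rx":0,"ry":0,"rz":0},
  ],
)

```text
time_s: 12.5
ee_pos: [535.6, -444.7, 54.9]
ee_rot: [179.8, -49.6, 75.4]
force: [-0.5, -1.2, -1.5]
gripper_width: 45.4
gripper_force: 15.0
```

Emit:
move_arm(
  plan=[
    {"x":-1.5,"y":0,"z":1.3,"rx":0,"ry":0,"rz":0},
    {"x":-0.8,"y":0,"z":0.6,"rx":0,"ry":0,"rz":0},
    {"x":-0.8,"y":0,"z":0.6,"rx":0,"ry":0,"rz":0},
    {"x":0,"y":0,"z":0,"rx":0,"ry":0,"rz":0},
    {"x":0,"y":0,"z":0,"rx":0,"ry":0,"rz":0},
  ],
)

```text
time_s: 13.0
ee_pos: [535.5, -444.6, 50.5]
ee_rot: [179.9, -49.7, 75.3]
force: [0.4, -0.4, -0.5]
gripper_width: 45.5
gripper_force: 15.0
```

Emit:
move_arm(
  plan=[
    {"x":-0.6,"y":0,"z":0.5,"rx":0,"ry":0,"rz":0},
    {"x":0,"y":0,"z":0,"rx":0,"ry":0,"rz":0},
    {"x":0,"y":0,"z":0,"rx":0,"ry":0,"rz":0},
  ],
)

```text
time_s: 13.3
ee_pos: [535.5, -444.7, 50.2]
ee_rot: [179.9, -49.7, 75.4]
force: [-0.6, 0.4, 2.2]
gripper_width: 45.5
gripper_force: 15.0
```

Emit:
move_arm(
  plan=[
    {"x":0,"y":0,"z":0,"rx":0,"ry":0,"rz":0},
    {"x":0,"y":0,"z":0,"rx":0,"ry":0,"rz":0},
    {"x":0,"y":0,"z":0,"rx":0,"ry":0,"rz":0},
    {"x":0,"y":0,"z":0,"rx":0,"ry":0,"rz":0},
    {"x":0,"y":0,"z":0,"rx":0,"ry":0,"rz":0},
    {"x":0,"y":0,"z":0,"rx":0,"ry":0,"rz":0},
    {"x":0,"y":0,"z":0,"rx":0,"ry":0,"rz":0},
    {"x":0,"y":0,"z":0,"rx":0,"ry":0,"rz":0},
  ],
  grip=1,
)

```text
time_s: 14.1
ee_pos: [535.5, -444.7, 49.7]
ee_rot: [179.9, -49.7, 75.3]
force: [0.4, -0.5, -0.1]
gripper_width: 91.3
gripper_force: 0.0
```

Emit:
move_arm(
  plan=[
    {"x":0,"y":0,"z":-12,"rx":0,"ry":0,"rz":0},
    {"x":0,"y":0,"z":-22,"rx":0,"ry":0,"rz":0},
    {"x":0,"y":0,"z":-22,"rx":0,"ry":0,"rz":0},
    {"x":0,"y":0,"z":-22,"rx":0,"ry":0,"rz":0},
    {"x":0,"y":0,"z":-22,"rx":0,"ry":0,"rz":0},
    {"x":0,"y":0,"z":0,"rx":0,"ry":0,"rz":0},
  ],
)

```text
time_s: 14.7
ee_pos: [515.4, -521.4, 116.6]
ee_rot: [179.5, -49.4, 75.5]
force: [1.3, 0.2, 0.3]
gripper_width: 91.0
gripper_force: 0.0
```

```bash
cat > b2.py <<'E'
from h import *
f=grab_frame('side');g=grab_frame('top')
for c,ff in(('side',f),('top',g)):
  for r in masks_of(c,'oil_bottle')[:2]:
    B=cloud(ff,r['pixels']);B=B[np.linalg.norm(B[:,:2]-[531,-457],axis=1)<70]
    if len(B): print('b',c,r['p'],len(B),np.percentile(B,[3,50,97],0).round().tolist())
P=[];
for c,ff in(('side',f),('top',g)):
  for r in masks_of(c,'microscope')[:3]:
    X=cloud(ff,r['pixels'])
    if r['p']>.3 and len(X) and np.median(X[:,2])>60: P.append(X); print('m',c,r['p'],len(X))
  for n in('eyepiece_end','holder'):
    print(n,c,[(round(r['p'],2),np.round(r['point'],1).tolist(),world(ff,r['point'],150 if n[0]=='e' else 0).round().tolist()) for r in landmark_of(c,n)[:2]])
np.savez('m2.npz',*P)
cv2.imwrite('pics/now.png',cv2.resize(np.hstack([f['img'][150:350,180:380,::-1],g['img'][150:350,200:400,::-1]]),(800,400),interpolation=cv2.INTER_CUBIC))
E
python3 b2.py
```

```text
b side 0.71 358 [[511.0, -478.0, 60.0], [527.0, -465.0, 94.0], [546.0, -455.0, 123.0]]
b top 0.46 191 [[511.0, -471.0, 4.0], [533.0, -449.0, 89.0], [554.0, -435.0, 127.0]]
eyepiece_end side []
holder side []
m top 0.82 254
eyepiece_end top [(0.71, [267.9, 255.1], [[405.0, -148.0, 150.0]]), (0.6, [288.4, 212.0], [[546.0, -217.0, 150.0]])]
holder top [(0.57, [272.3, 193.9], [[614.0, -168.0, 0.0]])]
```

View pics/now.png

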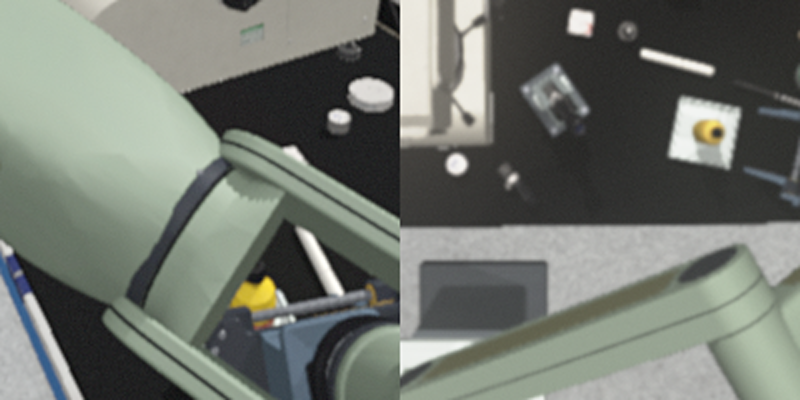

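The bottle stands in the tray at about (532,-455). It shows at right-panel (710,130) with the tray round it and the fingers clear. Next is the microscope: fit its axis and plan the route.

```bash
cat > mf.py <<'E'
from h import *
def mfit(X,tilt=None,lo=85):
    X=X[X[:,2]>lo]; X=X[np.linalg.norm(X[:,:2]-[556,-207],axis=1)<60]
    def ax(p): 
        t=np.radians(36 if tilt else p[3]); a=np.radians(p[2]); return np.array([np.cos(a)*np.sin(t),np.sin(a)*np.sin(t),np.cos(t)])
    def res(p):
        v=X-[p[0],p[1],120]; return np.linalg.norm(np.cross(v,ax(p)),axis=1)-16.5
    s=least_squares(res,[556,-207,-145]+([] if tilt else [36]),loss='soft_l1',f_scale=1.5); d=ax(s.x)
    t=np.sort((X-[s.x[0],s.x[1],120])@d); return s.x.round(1),np.median(np.abs(s.fun)).round(2),len(X),t[-8:].round(0)
E
python3 - <<'E'
from mf import *
a=np.load('m.npz');b=np.load('m2.npz')['arr_0']
for n,X in(('side0',a['P']),('top0',a['Q']),('top2',b),('tops',np.r_[a['Q'],b]),('all',np.r_[a['P'],a['Q'],b])):
    for t in(None,36):
        for lo in (85,110): print(n,t,*mfit(X,t,lo))
g=grab_frame('top'); H=cloud(g,masks_of('top','holder')[0]['pixels']); H=H[(H[:,2]>3)&(H[:,2]<14)]; print(len(H),cv2.minAreaRect(H[:,:2].astype(np.float32)))
ax=np.array([np.cos(np.radians(-145))*np.sin(.628),np.sin(np.radians(-145))*np.sin(.628),np.cos(.628)])
e=np.array([556,-207,120])+35*ax; gp=e-26*ax; print('eye',e.round(),'grasp',gp.round())
for fl in(-1,1):
  for u in (0,1):
    Rm=toolR(35,54,fl); z=Rm.apply([0,0,1]); tcp=gp+18.8*z
    for back in (130,0):
        x=min((ik(tcp-back*z,Rm,np.array([-50,10,100,s4,60,s6])) for s4 in(40,90) for s6 in (-60,60)),key=lambda r:r[1]); print(fl,back,x[0].round(),round(x[1],3))
    break
E
```

```text
side0 None [ 556.9 -205.1 -141.8   38.9] 1.56 266 [38. 38. 38. 38. 39. 39. 39. 39.]
side0 None [ 553.3 -207.6 -137.7   27.9] 2.26 189 [36. 36. 36. 36. 36. 37. 38. 38.]
side0 36 [ 557.7 -204.8 -140.8] 2.0 266 [38. 38. 38. 38. 39. 39. 39. 40.]
side0 36 [ 555.5 -205.8 -139.3] 2.2 189 [37. 37. 37. 37. 38. 38. 38. 38.]
top0 None [ 555.4 -211.2 -146.9   36.3] 2.47 171 [33. 33. 33. 33. 33. 34. 35. 37.]
top0 None [ 555.2 -212.2 -153.7   32.1] 2.06 112 [33. 33. 33. 34. 34. 34. 36. 38.]
top0 36 [ 555.5 -211.2 -146.7] 2.4 171 [33. 33. 33. 33. 34. 34. 35. 37.]
top0 36 [ 556.7 -213.  -162.6] 2.08 112 [33. 33. 33. 34. 34. 35. 36. 40.]
top2 None [ 555.5 -210.  -147.2   36.3] 2.56 194 [32. 33. 33. 33. 34. 34. 35. 35.]
top2 None [ 554.6 -210.3 -146.1   30.6] 1.7 127 [33. 33. 33. 33. 34. 35. 35. 35.]
top2 36 [ 555.5 -209.9 -147.1] 2.55 194 [33. 33. 33. 33. 34. 35. 35. 35.]
top2 36 [ 554.6 -209.2 -139.4] 2.12 127 [33. 33. 33. 33. 34. 35. 35. 35.]
tops None [ 555.4 -210.5 -147.    36.3] 2.57 365 [34. 34. 34. 34. 35. 35. 35. 38.]
tops None [ 554.7 -211.  -148.4   31.1] 1.96 239 [34. 34. 34. 34. 35. 35. 36. 38.]
tops 36 [ 555.4 -210.5 -146.9] 2.5 365 [34. 34. 34. 34. 35. 35. 35. 38.]
tops 36 [ 556.4 -212.  -159.3] 2.22 239 [34. 34. 34. 35. 35. 36. 36. 39.]
all None [ 554.8 -207.1 -144.1   37.4] 2.72 631 [36. 36. 36. 36. 37. 37. 37. 38.]
all None [ 553.8 -209.  -145.4   30.3] 2.12 428 [36. 36. 36. 36. 36. 37. 37. 37.]
all 36 [ 554.9 -207.3 -144.4] 2.74 631 [36. 36. 36. 36. 37. 37. 37. 38.]
all 36 [ 554.1 -207.6 -141.7] 2.65 428 [36. 36. 36. 36. 37. 37. 37. 37.]
229 ((594.7342529296875, -183.74386596679688), (109.45431518554688, 84.29639434814453), 34.43829345703125)
eye [ 539. -219.  148.] grasp [ 552. -210.  127.]
-1 130 [-48.  14. 106.  41.  63. -13.] 0.0
-1 0 [-40.  22. 111.  50.  48. -20.] 0.0
1 130 [-53.  14. 112.  53.  61. 147.] 7.973
1 0 [-42.  22. 116.  60.  47. 147.] 2.342
```

```bash
cat >> h.py <<'E'
_a=np.radians(-145.6);_t=np.radians(36)
AX=np.array([np.cos(_a)*np.sin(_t),np.sin(_a)*np.sin(_t),np.cos(_t)]); EYE=np.array([556.7,-207.3,120])+35*AX
RM=toolR(34.4,54,-1); TCPM=EYE-24*AX-18.8*AX
E
python3 - <<'E'
from h import *
print(EYE,TCPM)
a=chk(np.array([440,-500,300.]),toolR(60,50,-1))
b=chk(TCPM+140*AX,RM,*a)if 0 else chk(TCPM+140*AX,RM,a[0],a[1],None,a[3])
c=chk(TCPM,RM,b[0],b[1],None,b[3])
# after pull: upright over block
d=chk(TCPM+120*AX,RM,c[0],c[1],None,c[3])
for az in (34.4,0,-40,70):
    t=np.array([464,182.3,96+136-24-18.8]); e=chk(t,toolR(az,90,-1),d[0],d[1],None,d[3])
E
```

```text
[ 539.7253659  -218.92277454  148.3155948 ] [ 560.48291846 -204.70978167  113.68966744]
    [502.0, -519.0, 145.0] [-61, 53, 51, 35, 110, -42]
    [489.0, -518.0, 176.0] [-62, 49, 53, 34, 109, -40]
    [476.0, -515.0, 207.0] [-63, 46, 55, 34, 108, -38]
    [463.0, -511.0, 238.0] [-64, 43, 57, 34, 108, -36]
    [451.0, -506.0, 269.0] [-64, 39, 58, 34, 108, -34]
    [440.0, -500.0, 300.0] [-65, 36, 59, 34, 108, -31]
n 6 d [20.9, -13.2, -22.9] w [-0.031, -0.028, 0.032] speed frac 0.25 cost 0.0 margin 39.2
    [441.0, -463.0, 290.0] [-64, 32, 68, 34, 101, -30]
    [444.0, -426.0, 281.0] [-63, 28, 76, 35, 95, -28]
    [449.0, -390.0, 271.0] [-61, 24, 83, 35, 89, -26]
    [457.0, -354.0, 260.0] [-59, 21, 90, 37, 83, -24]
    [467.0, -319.0, 249.0] [-56, 18, 95, 38, 77, -20]
    [479.0, -285.0, 238.0] [-53, 15, 101, 39, 70, -17]
    [493.0, -251.0, 227.0] [-49, 13, 105, 41, 64, -13]
n 7 d [18.6, -17.7, 28.1] w [-0.039, -0.01, 0.05] speed frac 0.52 cost 0.0 margin 44.7
    [510.0, -240.0, 199.0] [-47, 15, 107, 42, 60, -14]
    [527.0, -228.0, 170.0] [-44, 17, 109, 44, 56, -15]
    [544.0, -2
[... 1368 characters left out ...]
, 23]
    [418.0, -58.0, 195.0] [-19, -3, 122, 17, 46, 61]
    [415.0, 25.0, 194.0] [0, -2, 119, 3, 49, 102]
    [431.0, 106.0, 193.0] [13, 4, 112, -1, 57, 131]
    [464.0, 182.0, 189.0] [19, 12, 102, 2, 66, 147]
n 11 d [-4.8, -41.2, 3.5] w [-0.037, -0.049, 0.114] speed frac 1.18 cost 0.319 margin 0.0
    [509.0, -206.0, 218.0] [-42, 12, 106, 38, 60, -9]
    [518.0, -127.0, 226.0] [-30, 9, 106, 29, 59, 1]
    [518.0, -47.0, 226.0] [-17, 7, 105, 20, 59, 12]
    [509.0, 32.0, 220.0] [-4, 8, 104, 12, 60, 23]
    [491.0, 109.0, 207.0] [8, 9, 103, 5, 62, 33]
    [464.0, 182.0, 189.0] [20, 12, 102, 0, 66, 40]
n 11 d [26.6, -27.9, 10.6] w [0.018, -0.055, -0.055] speed frac 0.45 cost 0.0 margin 43.5
```

Emit:
move_arm(
  plan=[
    {"x":21,"y":-13,"z":-23,"rx":-0.031,"ry":-0.028,"rz":0.032},
    {"x":21,"y":-13,"z":-23,"rx":-0.031,"ry":-0.028,"rz":0.032},
    {"x":21,"y":-13,"z":-23,"rx":-0.031,"ry":-0.028,"rz":0.032},
    {"x":21,"y":-13,"z":-23,"rx":-0.031,"ry":-0.028,"rz":0.032},
    {"x":21,"y":-13,"z":-23,"rx":-0.031,"ry":-0.028,"rz":0.032},
    {"x":21,"y":-13,"z":-23,"rx":-0.031,"ry":-0.028,"rz":0.032},
  ],
)

```text
time_s: 15.9
ee_pos: [440.2, -500.4, 302.5]
ee_rot: [-179.9, -39.9, 59.7]
force: [-0.4, -0.5, -0.6]
gripper_width: 91.2
gripper_force: 0.0
```

Emit:
move_arm(
  plan=[
    {"x":13,"y":-12.4,"z":19.7,"rx":-0.027,"ry":-0.007,"rz":0.035},
    {"x":13,"y":-12.4,"z":19.7,"rx":-0.027,"ry":-0.007,"rz":0.035},
    {"x":13,"y":-12.4,"z":19.7,"rx":-0.027,"ry":-0.007,"rz":0.035},
    {"x":13,"y":-12.4,"z":19.7,"rx":-0.027,"ry":-0.007,"rz":0.035},
    {"x":13,"y":-12.4,"z":19.7,"rx":-0.027,"ry":-0.007,"rz":0.035},
    {"x":13,"y":-12.4,"z":19.7,"rx":-0.027,"ry":-0.007,"rz":0.035},
    {"x":13,"y":-12.4,"z":19.7,"rx":-0.027,"ry":-0.007,"rz":0.035},
    {"x":13,"y":-12.4,"z":19.7,"rx":-0.027,"ry":-0.007,"rz":0.035},
    {"x":13,"y":-12.4,"z":19.7,"rx":-0.027,"ry":-0.007,"rz":0.035},
    {"x":13,"y":-12.4,"z":19.7,"rx":-0.027,"ry":-0.007,"rz":0.035},
  ],
)

```text
time_s: 16.9
ee_pos: [495.2, -251.3, 227.1]
ee_rot: [-179.8, -35.8, 34.4]
force: [-0.4, 0.3, 0.4]
gripper_width: 91.2
gripper_force: 0.0
```

```bash
sed -i "s/now.png/now2.png/" b2.py; python3 b2.py; python3 - <<'E'
from mf import *
z=np.load('m2.npz'); 
for k in z: print(k,mfit(z[k]),mfit(z[k],36))
rows(TCPM+70*AX,RM); rows(TCPM,RM)
E
```

```text
b side 0.77 989 [[508.0, -480.0, 13.0], [522.0, -469.0, 74.0], [544.0, -451.0, 123.0]]
b top 0.67 175 [[513.0, -468.0, 16.0], [533.0, -448.0, 90.0], [553.0, -435.0, 127.0]]
m side 0.71 1013
m side 0.59 295
eyepiece_end side [(0.68, [251.4, 205.8], [[531.0, -219.0, 150.0]]), (0.68, [198.8, 250.0], [[372.0, -304.0, 150.0]])]
holder side [(0.8, [270.9, 237.7], [[601.0, -186.0, 0.0]])]
m top 0.67 238
eyepiece_end top [(0.62, [264.7, 256.6], [[400.0, -138.0, 150.0]]), (0.51, [287.2, 213.5], [[541.0, -213.0, 150.0]])]
holder top [(0.74, [271.6, 195.2], [[609.0, -165.0, 0.0]])]
arr_0 (array([ 556., -207., -145.,   36.]), np.float64(nan), 0, array([], dtype=float64)) (array([ 556., -207., -145.]), np.float64(nan), 0, array([], dtype=float64))
arr_1 (array([ 556.4, -205.1, -143.2,   40.7]), np.float64(1.82), 275, array([38., 38., 38., 38., 38., 38., 38., 39.])) (array([ 558.2, -204.6, -141.3]), np.float64(2.11), 275, array([38., 38., 38., 39., 39., 39., 39., 39.]))
arr_2 (array([ 555.4, -210.2, -146.5,   36. ]), np.float64(2.75), 184, array([33., 33., 33., 33., 34., 34., 35., 35.])) (array([ 555.4, -210.2, -146.5]), np.float64(2.76), 184, array([33., 33., 33., 33., 34., 34., 35., 35.]))
n 2 d [-0.3 -1.5 34.8] w [-0.0024  0.0017  0.0002] path [[511.0, -241.0, 199.0], [527.0, -228.0, 170.0]]
n 4 d [-0.1 -0.7 34.9] w [-0.0012  0.0009  0.0001] path [[511.0, -241.0, 199.0], [528.0, -229.0, 170.0], [544.0, -217.0, 142.0], [560.0, -205.0, 114.0]]
  return _methods._mean(a, axis=axis, dtype=dtype,
  ret = ret.dtype.type(ret / rcount)
```

View pics/now2.png

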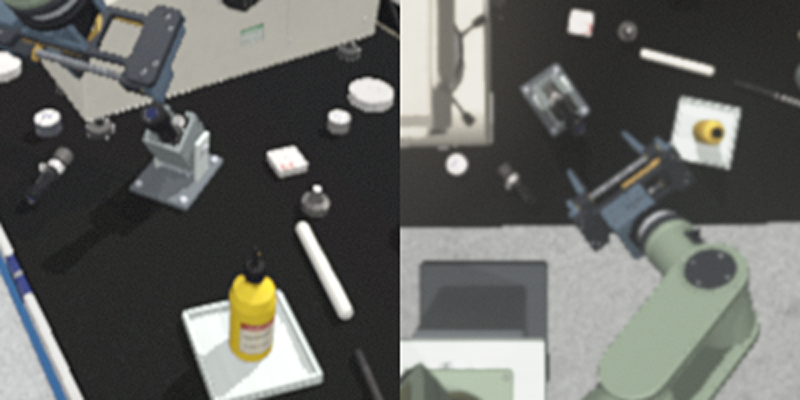

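The bottle stands upright near the tray's middle (left panel (252,315)). The open gripper is lined up with the eyepiece at left (155,110), right (575,120). I'll go in along the axis.

Emit:
move_arm(
  plan=[
    {"x":0,"y":-0.4,"z":18,"rx":0,"ry":0,"rz":0},
    {"x":0,"y":-0.4,"z":18,"rx":0,"ry":0,"rz":0},
    {"x":0,"y":-0.4,"z":18,"rx":0,"ry":0,"rz":0},
    {"x":0,"y":-0.4,"z":18,"rx":0,"ry":0,"rz":0},
    {"x":0,"y":-0.4,"z":18,"rx":0,"ry":0,"rz":0},
    {"x":0,"y":-0.4,"z":18,"rx":0,"ry":0,"rz":0},
    {"x":0,"y":0,"z":0,"rx":0,"ry":0,"rz":0},
  ],
)

```text
time_s: 18.1
ee_pos: [545.2, -213.4, 137.5]
ee_rot: [-179.4, -35.7, 34.4]
force: [0.1, -0.5, 0.9]
gripper_width: 91.2
gripper_force: 0.0
```

```bash
python3 - <<'E'
from h import *
rows(TCPM,RM,n=3); print(state()['force'].round(1))
f=grab_frame('side'); cv2.imwrite('pics/s5.png',cv2.resize(f['img'][170:270,200:325,::-1],(750,600),interpolation=cv2.INTER_CUBIC))
E
```

```text
n 3 d [0.1 0.6 9.8] w [-0.0031  0.0015 -0.0002] path [[550.0, -210.0, 130.0], [555.0, -208.0, 122.0], [560.0, -205.0, 114.0]]
[ 0.1 -0.5  0.9]
```

View pics/s5.png

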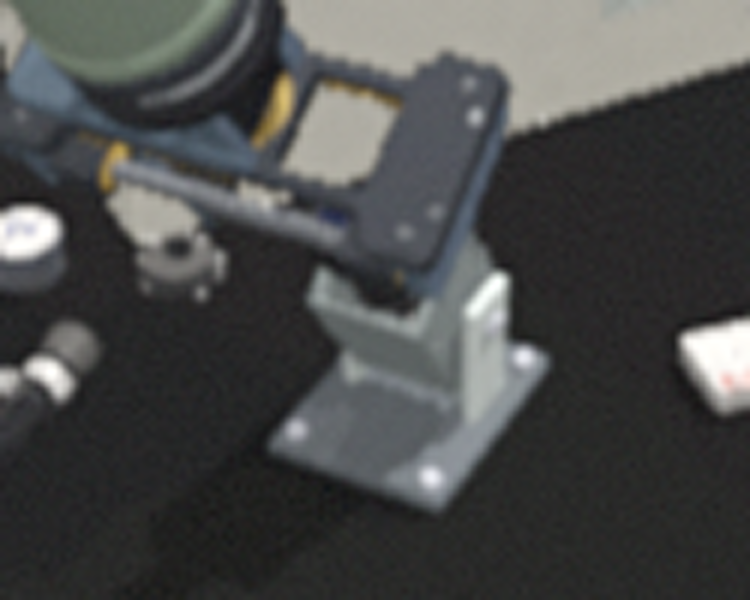

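The fingers straddle the eyepiece (dark end at crop (335,215)), and the sleeve mouth at (400,290) is still clear below. I'll go 26 mm further and close gently.

Emit:
move_arm(
  plan=[
    {"x":0,"y":0.6,"z":9,"rx":0,"ry":0,"rz":0},
    {"x":0,"y":0.6,"z":9,"rx":0,"ry":0,"rz":0},
    {"x":0,"y":0.6,"z":8,"rx":0,"ry":0,"rz":0},
    {"x":0,"y":0,"z":0,"rx":0,"ry":0,"rz":0},
  ],
)

```text
time_s: 18.55
ee_pos: [559.1, -206.4, 117.3]
ee_rot: [-179.6, -35.8, 34.4]
force: [-0.6, 0.5, 0.1]
gripper_width: 91.5
gripper_force: 0.0
```

Emit:
move_arm(
  plan=[
    {"x":0,"y":0,"z":0,"rx":0,"ry":0,"rz":0},
    {"x":0,"y":0,"z":0,"rx":0,"ry":0,"rz":0},
    {"x":0,"y":0,"z":0,"rx":0,"ry":0,"rz":0},
    {"x":0,"y":0,"z":0,"rx":0,"ry":0,"rz":0},
    {"x":0,"y":0,"z":0,"rx":0,"ry":0,"rz":0},
    {"x":0,"y":0,"z":0,"rx":0,"ry":0,"rz":0},
    {"x":0,"y":0,"z":0,"rx":0,"ry":0,"rz":0},
    {"x":0,"y":0,"z":0,"rx":0,"ry":0,"rz":0},
    {"x":0,"y":0,"z":0,"rx":0,"ry":0,"rz":0},
  ],
  grip=0,
  squeeze=25,
)

```text
time_s: 19.45
ee_pos: [559.2, -207.1, 118.4]
ee_rot: [-179.7, -35.8, 34.5]
force: [0.6, 0.1, 0.2]
gripper_width: 32.8
gripper_force: 25.0
```

Emit:
move_arm(
  plan=[
    {"x":0,"y":0,"z":0,"rx":0,"ry":0,"rz":0},
    {"x":0.1,"y":0,"z":-2,"rx":0,"ry":0,"rz":0},
    {"x":0.2,"y":0,"z":-4,"rx":0,"ry":0,"rz":0},
    {"x":0.3,"y":0,"z":-6,"rx":0,"ry":0,"rz":0},
    {"x":0.4,"y":0,"z":-8,"rx":0,"ry":0,"rz":0},
  ],
  squeeze=40,
)

```text
time_s: 19.95
ee_pos: [549.5, -213.2, 135.0]
ee_rot: [-179.7, -35.7, 34.5]
force: [-0.7, 0.4, -2.5]
gripper_width: 32.9
gripper_force: 39.9
```

Free motion, with only the microscope's weight on the wrist (2.5 N). I'll keep pulling.

Emit:
move_arm(
  plan=[
    {"x":0.5,"y":0,"z":-10,"rx":0,"ry":0,"rz":0},
    {"x":0.5,"y":0,"z":-10,"rx":0,"ry":0,"rz":0},
    {"x":0.5,"y":0,"z":-10,"rx":0,"ry":0,"rz":0},
  ],
)

```text
time_s: 20.25
ee_pos: [536.3, -223.1, 161.2]
ee_rot: [-179.8, -35.8, 34.5]
force: [0.8, -0.1, -1.6]
gripper_width: 32.5
gripper_force: 39.9
```

Emit:
move_arm(
  plan=[
    {"x":0.5,"y":0,"z":-10,"rx":0,"ry":0,"rz":0},
    {"x":0.5,"y":0,"z":-10,"rx":0,"ry":0,"rz":0},
    {"x":0.5,"y":0,"z":-10,"rx":0,"ry":0,"rz":0},
    {"x":0.5,"y":0,"z":-10,"rx":0,"ry":0,"rz":0},
    {"x":0.5,"y":0,"z":-10,"rx":0,"ry":0,"rz":0},
    {"x":0.5,"y":0,"z":-10,"rx":0,"ry":0,"rz":0},
    {"x":0.5,"y":0,"z":-10,"rx":0,"ry":0,"rz":0},
  ],
)

```text
time_s: 20.95
ee_pos: [505.2, -244.7, 219.8]
ee_rot: [-179.7, -35.8, 34.5]
force: [0.3, -0.4, -2.7]
gripper_width: 32.4
gripper_force: 39.9
```

```bash
python3 - <<'E'
from h import *
print(state()['force'].round(1),state()['gripper_width'])
a=chk(np.array([400,-160,290.]),toolR(34.4,80,-1))
b=chk(np.array([400,130,270.]),toolR(50,90,-1),a[0],a[1],None,a[3])
c=chk(np.array([464,182.3,186.]),toolR(50,90,-1),b[0],b[1],None,b[3])
f=grab_frame('side'); cv2.imwrite('pics/s6.png',cv2.resize(f['img'][140:290,130:330,::-1],(800,600),interpolation=cv2.INTER_CUBIC))
for r in masks_of('side','microscope')[:3]: X=cloud(f,r['pixels']); print(r['p'],r['box'],np.percentile(X,[3,50,97],0).round().tolist())
E
```

```text
[ 0.3 -0.4 -2.7] 32.44735262851708
    [476.0, -225.0, 236.0] [-44, 10, 105, 33, 64, -3]
    [449.0, -205.0, 253.0] [-41, 6, 104, 24, 66, 5]
    [424.0, -183.0, 271.0] [-36, 2, 103, 17, 69, 14]
    [400.0, -160.0, 290.0] [-30, 0, 102, 9, 74, 23]
n 4 d [-1.0, -32.4, -20.1] w [-0.001, -0.113, 0.001] speed frac 0.49 cost 0.0 margin 44.8
    [404.0, -124.0, 289.0] [-25, -1, 103, 8, 74, 27]
    [410.0, -51.0, 287.0] [-13, -1, 103, 5, 74, 36]
    [410.0, 22.0, 281.0] [-1, -1, 103, 2, 75, 45]
    [404.0, 94.0, 274.0] [11, 1, 103, 1, 75, 53]
n 8 d [23.6, -27.4, 4.7] w [0.003, -0.022, -0.034] speed frac 0.41 cost 0.0 margin 46.2
    [421.0, 147.0, 242.0] [18, 6, 102, 0, 72, 58]
    [443.0, 165.0, 214.0] [19, 9, 102, 0, 69, 59]
    [464.0, 182.0, 186.0] [20, 13, 102, 0, 65, 60]
n 3 d [27.1, 5.1, 28.0] w [-0.0, 0.0, 0.0] speed frac 0.24 cost 0.0 margin 47.5
0.58 [203.0, 238.5, 29.4, 29.2] [[401.0, -150.0, 6.0], [439.0, -118.0, 21.0], [475.0, -85.0, 27.0]]
0.52 [254.0, 202.4, 28.3, 20.0] [[494.0, -268.0, 134.0], [531.0, -237.0, 167.0], [562.0, -222.0, 220.0]]
```

View pics/s6.png

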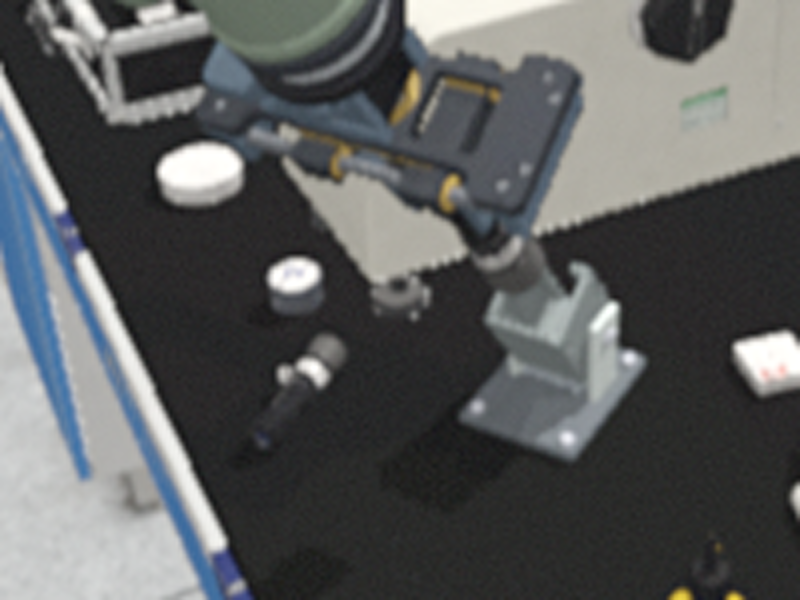

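The microscope is fully out of the sleeve: the foot end is at crop (520,265), the mouth at (560,290). It is still held. I'll swing it upright while lifting, keeping x below 0.5 m.

Emit:
move_arm(
  plan=[
    {"x":0,"y":-16,"z":-10,"rx":0,"ry":-0.057,"rz":0},
    {"x":0,"y":-16,"z":-10,"rx":0,"ry":-0.057,"rz":0},
    {"x":0,"y":-16,"z":-10,"rx":0,"ry":-0.057,"rz":0},
    {"x":0,"y":-16,"z":-10,"rx":0,"ry":-0.057,"rz":0},
    {"x":0,"y":-16,"z":-10,"rx":0,"ry":-0.057,"rz":0},
    {"x":0,"y":-16,"z":-10,"rx":0,"ry":-0.057,"rz":0},
    {"x":0,"y":-16,"z":-10,"rx":0,"ry":-0.057,"rz":0},
    {"x":0,"y":-16,"z":-10,"rx":0,"ry":-0.057,"rz":0},
  ],
)

```text
time_s: 21.85
ee_pos: [405.3, -157.0, 292.2]
ee_rot: [-179.7, -9.6, 34.6]
force: [0.5, 1.0, -3.2]
gripper_width: 32.3
gripper_force: 39.9
```

```bash
python3 - <<'E'
from h import *
b=chk(np.array([400,130,270.]),toolR(50,90,-1),n=10)
E
```

```text
[408.0, -128.0, 292.0] [-25, 0, 102, 8, 74, 27]
    [412.0, -71.0, 289.0] [-16, -1, 103, 6, 74, 34]
    [413.0, -13.0, 285.0] [-6, -1, 103, 4, 75, 41]
    [410.0, 44.0, 280.0] [3, 0, 103, 2, 75, 47]
    [404.0, 102.0, 274.0] [12, 1, 102, 1, 76, 54]
n 10 d [18.4, -21.9, 3.9] w [0.002, -0.017, -0.027] speed frac 0.32 cost 0.0 margin 46.7
```

Emit:
move_arm(
  plan=[
    {"x":18.4,"y":-22,"z":3.9,"rx":0.002,"ry":-0.017,"rz":-0.027},
    {"x":18.4,"y":-22,"z":3.9,"rx":0.002,"ry":-0.017,"rz":-0.027},
    {"x":18.4,"y":-22,"z":3.9,"rx":0.002,"ry":-0.017,"rz":-0.027},
    {"x":18.4,"y":-22,"z":3.9,"rx":0.002,"ry":-0.017,"rz":-0.027},
    {"x":18.4,"y":-22,"z":3.9,"rx":0.002,"ry":-0.017,"rz":-0.027},
    {"x":18.4,"y":-22,"z":3.9,"rx":0.002,"ry":-0.017,"rz":-0.027},
    {"x":18.4,"y":-22,"z":3.9,"rx":0.002,"ry":-0.017,"rz":-0.027},
    {"x":18.4,"y":-22,"z":3.9,"rx":0.002,"ry":-0.017,"rz":-0.027},
    {"x":18.4,"y":-22,"z":3.9,"rx":0.002,"ry":-0.017,"rz":-0.027},
    {"x":18.4,"y":-22,"z":3.9,"rx":0.002,"ry":-0.017,"rz":-0.027},
  ],
)

```text
time_s: 22.85
ee_pos: [398.9, 131.2, 269.5]
ee_rot: [-179.8, 0.1, 50.2]
force: [-0.2, -0.8, -3.3]
gripper_width: 32.4
gripper_force: 39.9
```

```bash
python3 - <<'E'
from h import *
print(pose()[0],state()['ee_rot'])
b=chk(np.array([464,182.3,195.]),toolR(50,90,-1),n=8)
E
```

```text
[398.86296401 131.17220332 269.53834209] [-1.79830909e+02  1.01276664e-01  5.01924384e+01]
    [407.0, 138.0, 260.0] [17, 3, 102, 0, 75, 57]
    [423.0, 150.0, 242.0] [18, 6, 102, 0, 72, 58]
    [440.0, 163.0, 223.0] [19, 8, 102, 0, 70, 59]
    [456.0, 176.0, 204.0] [20, 11, 101, 0, 68, 60]
n 8 d [10.1, 2.2, 9.3] w [-0.0, 0.0, 0.0] speed frac 0.09 cost 0.0 margin 47.8
```

Emit:
move_arm(
  plan=[
    {"x":10,"y":2.2,"z":9.3,"rx":0,"ry":0,"rz":0},
    {"x":10,"y":2.2,"z":9.3,"rx":0,"ry":0,"rz":0},
    {"x":10,"y":2.2,"z":9.3,"rx":0,"ry":0,"rz":0},
    {"x":10,"y":2.2,"z":9.3,"rx":0,"ry":0,"rz":0},
    {"x":10,"y":2.2,"z":9.3,"rx":0,"ry":0,"rz":0},
    {"x":10,"y":2.2,"z":9.3,"rx":0,"ry":0,"rz":0},
    {"x":10,"y":2.2,"z":9.3,"rx":0,"ry":0,"rz":0},
    {"x":10,"y":2.2,"z":9.3,"rx":0,"ry":0,"rz":0},
    {"x":0,"y":0,"z":0,"rx":0,"ry":0,"rz":0},
  ],
)

```text
time_s: 23.75
ee_pos: [464.7, 180.1, 193.7]
ee_rot: [-179.9, 0.2, 50.2]
force: [-0.2, -0.6, -2.6]
gripper_width: 32.0
gripper_force: 39.9
```

```bash
python3 - <<'E'
from h import *
f=grab_frame('side'); cv2.imwrite('pics/s7.png',cv2.resize(f['img'][100:220,110:270,::-1],(800,600),interpolation=cv2.INTER_CUBIC))
print(pose()[0].round(1),state()['ee_rot'].round(1),state()['force'].round(1))
for r in masks_of('side','microscope')[:3]:
    X=cloud(f,r['pixels']); print(r['p'],np.round(r['box']),np.percentile(X,[2,50,98],0).round().tolist())
    X=X[np.linalg.norm(X[:,:2]-[462,180],axis=1)<60]
    if len(X)<50: continue
    for lo,hi in((80,105),(105,130),(130,160),(160,200)):
        Y=X[(X[:,2]>lo)&(X[:,2]<hi)]
        if len(Y)>15: print(lo,len(Y),np.median(Y,0).round(1))
    print(np.percentile(X[:,2],[0,1,3,5]).round(1))
print([(round(r['p'],2),world(f,[[*r['point']]],96).round().tolist(),r['point']) for r in landmark_of('side','foot_centre')[:3]])
for c in('side','top'):
    ff=f if c=='side' else grab_frame('top')
    for r in masks_of(c,'test_block')[:3]:
        X=cloud(ff,r['pixels']); X=X[(X[:,2]>10)&(X[:,2]<22)&(np.linalg.norm(X[:,:2]-[464,182],axis=1)<60)]
        if len(X)>30: print(c,'block',r['p'],len(X),cv2.minAreaRect(X[:,:2].astype(np.float32))[:2])
E
```

```text
[464.2 179.7 194.4] [-179.9    0.2   50.2] [-0.1 -0.6 -2.3]
0.92 [174. 140.  19.  44.] [[447.0, 159.0, 68.0], [460.0, 167.0, 157.0], [498.0, 316.0, 232.0]]
80 28 [460.4 162.3 100.9]
105 95 [459.2 165.1 116.9]
130 96 [460.5 166.3 146.8]
160 105 [460.1 168.7 179.2]
[ 97.5  98.5 100.7 103.4]
0.49 [203. 237.  28.  27.] [[401.0, -151.0, 3.0], [438.0, -118.0, 21.0], [474.0, -87.0, 27.0]]
[(0.82, [[436.0, -176.0, 96.0]], [208.7, 226.1]), (0.66, [[465.0, 158.0, 96.0]], [178.8, 163.4])]
side block 0.69 191 ((465.0765686035156, 181.03988647460938), (65.62252807617188, 58.95957946777344))
```

View pics/s7.png

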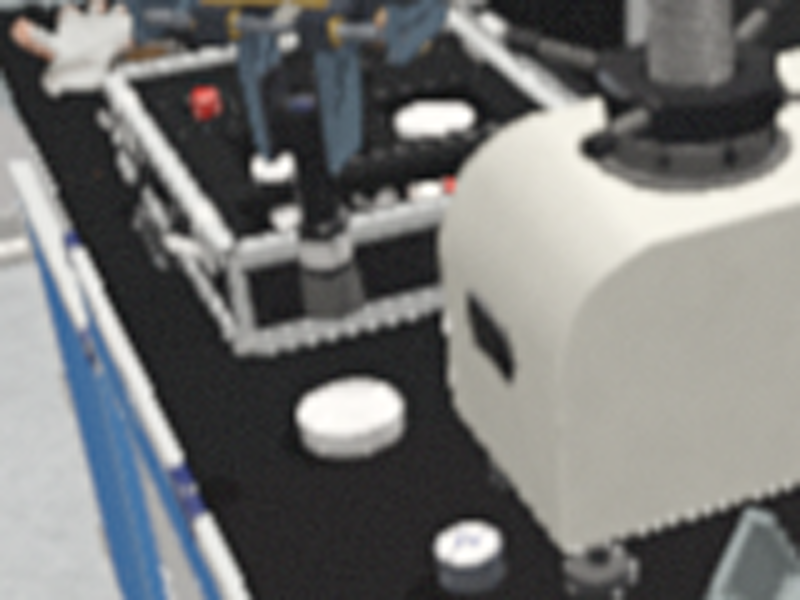

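The microscope hangs upright over the block: foot at crop (335,300), block at (352,415). It may be leaning a few degrees, so I'll measure the axis.

```bash
cat > ax.py <<'E'
from h import *
Xs=[]
for i in range(3):
    f=grab_frame('side'); m=masks_of('side','microscope')[0]['pixels']
    m=cv2.erode(m.astype(np.uint8),np.ones((3,3)))>0
    X=cloud(f,m); Xs.append(X[np.linalg.norm(X[:,:2]-[462,178],axis=1)<50])
X=np.vstack(Xs); p0=pose()[0]
foot=X[:,2]<p0[2]-98+27
def res(p):
    d=np.array([p[2],p[3],1]);d/=np.linalg.norm(d); v=X-[p[0],p[1],150]
    return np.linalg.norm(np.cross(v,d),axis=1)-np.where(foot,19,16.5)
for lo,hi in((0,160),(0,200),(125,200),(0,240)):
    k=(X[:,2]>lo)&(X[:,2]<hi)
    s=least_squares(lambda p:res(p)[k],[462,180,0,0],loss='soft_l1',f_scale=1.5); p=s.x
    print(lo,hi,k.sum(),p[:2].round(1),'tilt x,y deg',np.degrees(np.arctan(p[2:])).round(1),'foot',(p[:2]+p[2:]*(96-150)).round(1),np.median(abs(s.fun)).round(2))
    # lean in tool axes
    print('   tool x,y tilt', np.degrees(np.arctan(p[2:]@np.array([[.643,.766],[.766,-.643]]).T)).round(1))
E
python3 ax.py
```

```text
0 160 290 [463.3 179.7] tilt x,y deg [-1.  -0.2] foot [464.3 179.9] 1.43
   tool x,y tilt [-0.8 -0.7]
0 200 422 [463.5 180.9] tilt x,y deg [-0.8  2.5] foot [464.2 178.5] 1.55
   tool x,y tilt [ 1.4 -2.2]
125 200 309 [463.2 180.4] tilt x,y deg [0.1 4. ] foot [463.1 176.6] 1.39
   tool x,y tilt [ 3.1 -2.5]
0 240 545 [463.2 180.5] tilt x,y deg [-1.4  0.8] foot [464.5 179.8] 1.58
   tool x,y tilt [-0.3 -1.6]
```

Emit:
move_arm(
  plan=[
    {"x":0.9,"y":-0.8,"z":0.2,"rx":0,"ry":0,"rz":0},
    {"x":0.9,"y":-0.8,"z":0.2,"rx":0,"ry":0,"rz":0},
    {"x":0,"y":0,"z":0,"rx":0,"ry":0,"rz":0},
    {"x":0,"y":0,"z":0,"rx":0,"ry":0,"rz":0},
    {"x":0,"y":0,"z":0,"rx":0,"ry":0,"rz":0},
    {"x":0,"y":0,"z":0,"rx":0,"ry":0,"rz":0},
  ],
)

```text
time_s: 24.95
ee_pos: [464.2, 182.0, 194.9]
ee_rot: [-179.9, 0.1, 50.1]
force: [0.1, 0.7, -2.1]
gripper_width: 32.2
gripper_force: 39.9
```

```bash
python3 ax.py; python3 - <<'E'
from h import *
f=grab_frame('side')
B=cloud(f,masks_of('side','oil_bottle')[0]['pixels']); print(np.percentile(B,[3,50,97],0).round().tolist())
print(state()['qvel'].round(1),job_done())
E
```

```text
0 160 293 [464.  182.2] tilt x,y deg [ 1.5 -0.3] foot [462.7 182.4] 1.28
   tool x,y tilt [0.7 1.3]
0 200 441 [464.1 183.3] tilt x,y deg [1.7 2. ] foot [462.5 181.4] 1.38
   tool x,y tilt [2.6 0.1]
125 200 317 [464.1 182.8] tilt x,y deg [1.  3.7] foot [463.1 179.4] 1.38
   tool x,y tilt [ 3.5 -1.6]
0 240 589 [463.7 182.8] tilt x,y deg [0.  0.1] foot [463.6 182.7] 1.66
   tool x,y tilt [ 0.1 -0. ]
[[508.0, -480.0, 12.0], [522.0, -469.0, 72.0], [544.0, -447.0, 123.0]]
the job is handed in; nothing more can be done
[-0.   0.  -0.  -0.1 -0.1  0.1] None
```

The job is handed in: the bottle stands in the middle of the drip tray, and the microscope is held upright (within about 2–3°), its foot about 8 cm over the middle of the reference block. It took about 25 s of the 69 s; I did not re-measure the steel disc, plate and anvil at the end.

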